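Copy a rack corner with a sliding bevel

ROBOT

A 7-joint arm with a two-finger parallel gripper is mounted at the origin on the work surface. World frame = base frame: x ahead of the robot, y to its left, z up, the work surface at z = 0. Lengths are in m, angles in rad, forces in N, time in s.
With the tool pointing down it reaches from about 0.4 to 0.875 m from the base axis. Payload 19.3 kg.
Tool frame: the origin (TCP) lies at the very end of the fingers, on their centre line; the grasp point (between the pads) lies 19 mm behind it; z points along the fingers, x is the direction in which the jaws open and shut, and the axes are right-handed (so a half turn about z gives the same grasp; the last joint's range is limited). The gripper opens to 85 mm and grips with 20 to 120 N. Pads are 22 mm wide; open, the fingers measure 114 mm over their backs; the gripper's body (76 mm by 85 mm) begins 54 mm behind the grasp point. The pads swing forward as they close: fully open they stand 13 mm farther back than shut.
Start: joints at [-1.231, 0.521, -0.036, 1.599, 0.021, 1.021, -0.113], TCP at [0.249, 0.573, 0.231] pointing down, gripper open.
Joint ranges: [-2.91, 2.91], [-0.3, 2.13], [-1.5, 1.42], [0.17, 2.43], [-1.26, 4.41], [0.16, 1.93], [-2.52, 2.52]. Speed limits (rad/s): [1.89, 1.89, 2.39, 2.39, 3.01, 3.01, 3.01].

INTERFACE

Orientations are given as [roll, pitch, yaw] about the fixed x, y, z axes, in that order (R = Rz(yaw) Ry(pitch) Rx(roll)).
In Python, from workcell import bot gives the robot as it stands.
- The arm moves only by the tool jog_arm, never from a script. Its argument "increments" is a list of rows, each an object of numbers: "wx", "wy", "wz": the turn, a rotation vector about the tool's x, y, z in degrees; "x", "y", "z": the shift along the tool's x, y, z in cm; "claw": the opening in per cent of the stroke, from 0 (shut) to 100 (fully open). A call has 1 to 10 rows; each row is the pose to reach, as a shift and turn from the pose measured when the call began, along the tool's axes at that moment; what a row does not reach only later rows make up. A row lasts 1/8 s, in which the tool goes at most 62.5 mm and 10.7 degrees, less where a joint would pass 70% of its speed; a pose out of reach is approached as far as the arm can. A call with a gripper value outside its range is refused whole. The fingers move at their own pace and stop on an object; "squeeze" is the grip in N (left out, the last holds). Time passes only in rows, so rows that repeat a pose let the fingers close. It gives the time, the measured TCP pose, the force and the opening at its end, in the units of the state.
- bot.observe(): the state, without advancing time (a new reading comes with each control period).
- bot.grab_frame(name): name is "scene" or "side" or "wrist"; returns a dict with "pixels" (384x512x3 uint8, red, green, blue), "fov_y" (degrees; the focal length in pixels is half the picture's height over the tangent of half this angle, whatever the lens; pixels are square), "cx", "cy" (the principal point, pixels), "k1" (the pictures are not rectified: a ray, as slopes to the right and down, at radius r is drawn at 1 + k1 r^2 times it, then the intrinsics apply), "origin" and "orientation" of the camera in the world. Camera axes: x right, y down, z forward; pixel columns grow to the right and rows downward; lengths in m; the calibration is good to about 2 mm. A picture is of the moment at which its call begins. There is no depth.
- bot.job_done(): hands the job in, once; it reports no verdict.
The state is a dict: "clock": time; "qpos": joint angles; "qd": joint speeds; "joint_efforts": joint torques, N m; "position": TCP position; "tool_rot": TCP orientation; "force": force on the tool from outside, world axes, zero at the start; "moment": the same for the moment, N m; "grip_width": finger opening in m.
Only numpy, scipy, OpenCV 4.12 (cv2) and the standard library are available. Lean on these libraries where they do the work, as an engineer would, in place of code of your own. Each camera call takes 0.05 s, during which the arm holds its last target.

TASK

Two pairs of low dark steel rails form angled corners on the bench: in one both rails are bolted down, in the other the second rail swings and carries an upright stud. Lay the hinged bevel, knob up, right into the bolted corner with its black-ribbed stock flush along one rail and its blade swung open flush against the other, then turn its lock knob fully clockwise while it lies there. Carry the locked bevel to the other corner, lay its stock flush along the bolted rail there, swing the loose rail in gently until it lies flush along the blade, and leave the bevel lying in that corner, still locked, without disturbing the other things on the bench.

Things in the scene. Friction and masses are not known exactly. Their poses are not given: they have to be found in the camera images.
- set_corner: The corner to copy: two bolted dark steel rails on the bench, each 140 mm long, 12 thick, 16 high. Origin: the inner vertex, where the inner faces meet, at bench height. x runs from the vertex along the first rail's inner face; that rail lies on the -y side (with a 4 mm high foot out to y = -28 mm), y points into the corner, z up.
- set_rail_mid (a point): Middle of the inner face of the second rail of the corner to copy, 70 mm from the vertex, 8 mm up. x points from the vertex along that face; the rail lies on its +y side, the inside of the corner on its -y side. From set_corner's x counter-clockwise to this x is the corner angle, 0.95 to 1.45 rad, different every time.
- new_corner: The corner to be set: same first rail, bolted down, same frame as set_corner (origin at the inner vertex, x along the first rail's inner face, y into the corner). The two corners stand left and right in front of the robot, either way round, each with its own yaw within 0.35 rad.
- swing_rail (a joint): Angle in rad from new_corner's x axis counter-clockwise to the inner face of its second rail, which swings in the horizontal plane about the inner vertex. Starts wide open, 1.75 to 2.2; range 0 to 2.5. Friction holds it where it is left (0.10 N m). The rail is 140 mm long, 12 mm thick and 16 mm high.
- swing_stud (a point): Centre, 40 mm up, of the upright steel stud on the swinging rail: round pin 12 mm in diameter, 16 to 56 mm above the bench, 110 mm from the vertex along the rail and 34 mm outside its inner face (on a 24 mm wide tab, 10 to 16 mm up, on the rail's outer side). It can be pinched from above or pushed.
- swing_rail_mid (a point): Middle of the inner face of the swinging rail, 70 mm from the vertex, 8 mm up; x axis along the rail away from the vertex; the inside of the corner is its -y side.
- bevel_rib (a point): Centre of the loose bevel's black grip rib (bevel about 0.8 kg), 40 mm up. Rib: 35 mm long (x), 14 wide (y), 10 to 56 mm above the bench; grip it across its width from above. Stock: steel bar 18 mm wide, 10 high, from the pivot at x = -62 to x = +68 mm. x: from pivot to the stock's free end; y: the side the blade opens to. In a corner the stock goes along the first rail, x axes parallel.
- bevel_pivot (a point): The bevel's pivot axis, 10 mm up, same axes as bevel_rib and 62 mm from it. Stock and blade are 18 mm wide and centred on the pivot with round ends of 9 mm radius there, so when seated in a corner the pivot lies 9 mm from both inner faces (9 mm / tan(half the corner angle) along the first rail from the vertex).
- bevel_blade (a joint): Angle in rad from the stock counter-clockwise to the blade, 0 to 2.0; starts narrow, 0.45 to 0.8. Unlocked it swings easily and stays where left (0.03 N m friction); locked it is held firmly (about 1 N m). The blade is a bright steel bar 115 mm long, 18 mm wide, 10 to 16 mm above the bench.
- blade_stud (a point): Centre, 40 mm up, of the upright steel stud near the blade's free end: round pin 12 mm in diameter, 16 to 56 mm above the bench, 100 mm from the pivot on the blade's centre line (a foot below it ends 1.5 mm above the bench). It can be pinched from above or pushed to swing the blade. x points along the blade away from the pivot.
- bevel_lock (a joint): Lock knob on top of the pivot: 0 unlocked (the start), grows when turned clockwise seen from above, 1.3 rad at its stop; the clamp bites at about 0.9 and it counts as locked beyond 1.0. It stays where it is left; turning it needs up to 0.25 N m.
- lock_grip (a point): Grip centre of the lock knob, on the pivot axis, 40 mm above the bench. The knob is a black bar 36 mm long (its x axis), 12 mm wide, 28 to 56 mm above the bench. It points along the stock when unlocked.
- marker: Marker pen lying behind the bevel, 130 mm long, 13 mm high. Leave alone.
- dishes: Two stacked small dishes, 58 mm across, 27 mm high. Leave alone.
- specimen_jar: Small capped jar, 40 mm across, 50 mm high. Leave alone.
- tip_box: Box of pipette tips, 87 x 122 mm, 57 mm high. Leave alone.
- pipette: Pipette lying on the bench, 265 mm long, 22 mm high. Leave alone.
- tube_stand: Small white block with two short tubes, 45 x 70 mm, 70 mm high. Leave alone.
There are look-alikes about, which are no part of the job. There is more than one size of the set_corner; the job needs the larger. What is shaped like the part that bears bevel_rib but green is not meant.

How it is judged:
On the way, in this order (a step that is already met when the one before it is completed fails the run):
1. the bevel lies in the bolted corner, stock along the first rail and blade opened along the second (angle between the x axis of bevel_rib and the x axis of set_corner, either way round below 0.06 rad and angle between the x axis of blade_stud and the x axis of set_rail_mid, either way round below 0.06 rad and y of bevel_pivot in the frame of set_corner below 0.016 m and y of bevel_pivot in the frame of set_rail_mid above -0.016 m and horizontal distance between bevel_pivot and set_corner below 0.032 m and height (world z) of bevel_pivot below 0.015 m), for 0.2 s.
2. it is locked while it lies there, set to the corner (all of step 1 and value of joint bevel_lock above 1 rad), for 0.2 s.
At the end, for the whole second after the job is handed in: The locked bevel (lock beyond 1.0 rad) lies at rest on the bench in the new corner: stock within 0.06 rad of the bolted rail, swinging rail within 0.06 rad of the blade, pivot within 16 mm of both inner faces (9 mm is touching) and within 32 mm of the vertex (value of joint bevel_lock above 1 rad and angle between the x axis of bevel_rib and the x axis of new_corner, either way round below 0.06 rad and angle between the x axis of blade_stud and the x axis of swing_rail_mid, either way round below 0.06 rad and y of bevel_pivot in the frame of new_corner below 0.016 m and y of bevel_pivot in the frame of swing_rail_mid above -0.016 m and horizontal distance between bevel_pivot and new_corner below 0.032 m and height (world z) of bevel_pivot below 0.015 m and linear speed of bevel below 0.01 m/s and velocity of joint swing_rail between -0.02 and 0.02 rad/s).
It fails at once if another thing on the bench is moved by more than 20 mm (distance of any of marker, dishes, specimen_jar, tip_box, pipette, tube_stand from where it was at the start of the episode above 0.02 m).
It also fails if it takes over 70 s, if anything falls off the work surface, if the arm or the gripper's body presses on something with over 40 N, if the wrist force passes 120 N, or if a joint passes its speed limit or range.

## Working session

There is one attempt and no reset: what is moved stays moved. The work goes in short steps, Python scripts to look and compute and a tool call to move; the robot and the scene stay as the last step left them, time stands still between calls to the robot, and variables do not carry over. Pictures are saved under pics/ and viewed, and the job is handed in when it is done.

Besides the shell and the picture viewer there is one more tool, called after "Request:" by a JSON object that holds its "fn" and its "kwargs", one argument or row to a line. jog_arm: Moves the arm, as the interface text tells. Its arguments: {"type":"object","properties":{"increments":{"type":"array","items":{"type":"object","properties":{"wx":{"type":"number"},"wy":{"type":"number"},"wz":{"type":"number"},"x":{"type":"number"},"y":{"type":"number"},"z":{"type":"number"},"claw":{"type":"number"}}}},"squeeze":{"type":"number"}},"required":["increments"]}

```bash
mkdir -p pics; ls
python3 - <<'E'
from workcell import bot
import cv2
print(bot.observe())
for n in ["scene","side","wrist"]:
    f=bot.grab_frame(n)
    print(n,{k:v for k,v in f.items() if k!="pixels"})
    cv2.imwrite(f"pics/{n}0.png",cv2.resize(f["pixels"][:,:,::-1],(800,600),interpolation=cv2.INTER_CUBIC))
E
```

```text
pics
{'clock': 0.0, 'qpos': array([-1.23119788,  0.52200426, -0.03632449,  1.60002756,  0.02117518,
        1.02110224, -0.11282145]), 'qd': array([-0.00060075, -0.00151819, -0.00161477, -0.00057851, -0.00083459,
       -0.00118691, -0.00031423]), 'joint_efforts': array([ 9.47371154e-04, -9.27105546e+01,  1.98056057e+00, -3.69915068e+01,
        1.78588094e-02,  8.34755745e-03,  2.63711075e-05]), 'position': array([0.24890545, 0.57291462, 0.23072484]), 'tool_rot': array([3.14152863e+00, 1.15563761e-03, 1.16095127e+00]), 'force': array([ 0.04955291, -0.09785849, -0.16612182]), 'moment': array([ 0.01604266, -0.03030167,  0.02310592]), 'grip_width': 0.08551778464215036}
scene {'fov_y': 46.42324155716612, 'cx': 253.75176453583768, 'cy': 191.22573262654092, 'k1': 0.010185413312842567, 'origin': array([ 1.19371334, -0.72791388,  0.67870367]), 'orientation': array([-2.16472573, -0.02320422,  0.82893004])}
side {'fov_y': 55.63275905038601, 'cx': 256.98279775734943, 'cy': 187.97995057881664, 'k1': -0.021018463802152207, 'origin': array([ 0.22126513, -0.67442144,  0.74291614]), 'orientation': array([-2.38326536,  0.00830169, -0.48058348])}
wrist {'fov_y': 60.70426662278016, 'cx': 258.0979245020924, 'cy': 190.28652130952958, 'k1': 0.017391105640204532, 'origin': array([0.17553029, 0.60419217, 0.37419581]), 'orientation': array([2.82734240e+00, 8.49049276e-04, 1.16020401e+00])}
```

View pics/scene0.png

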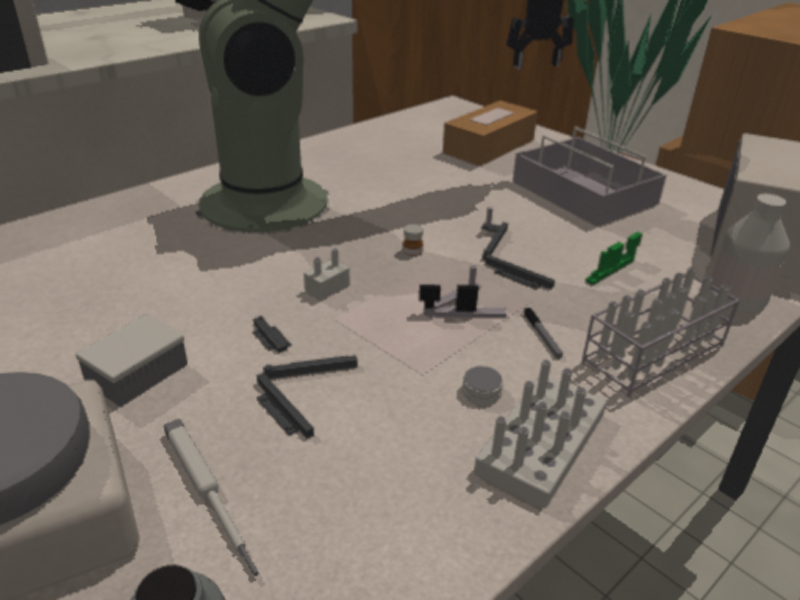

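View pics/side0.png

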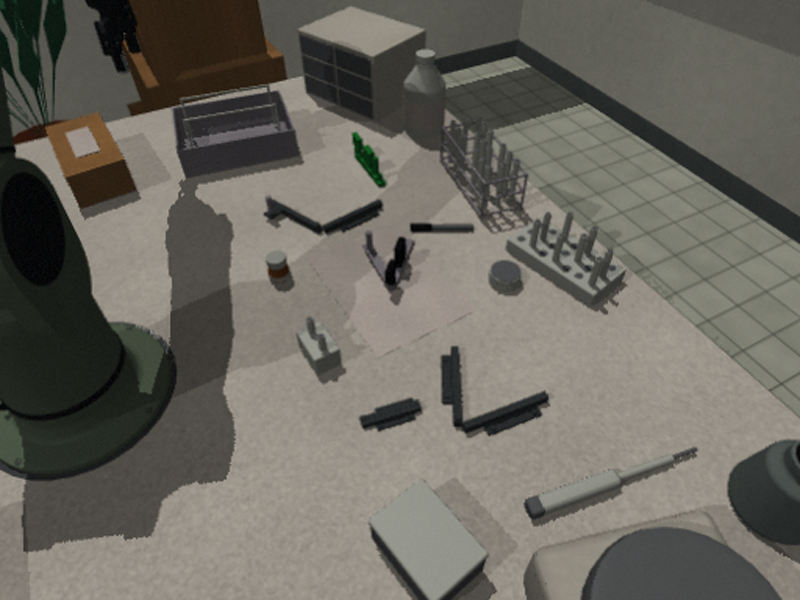

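View pics/wrist0.png

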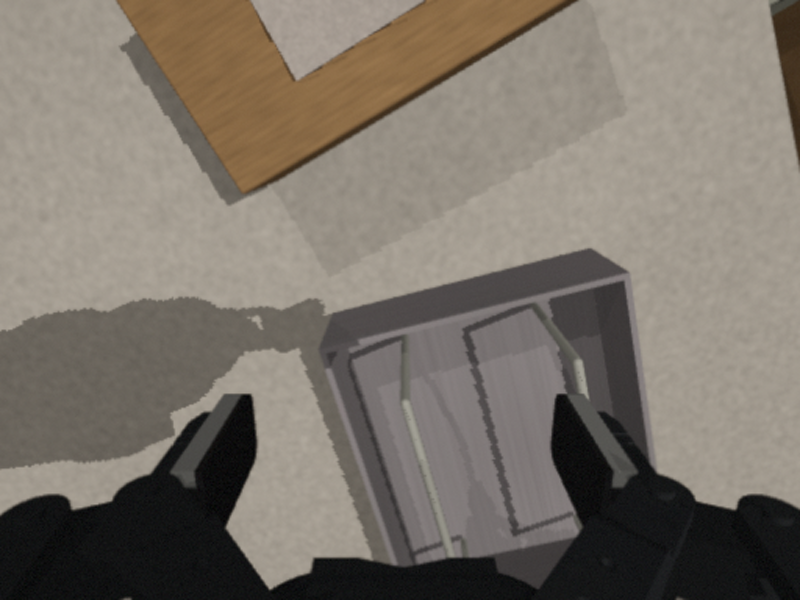

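```bash
cat > h.py <<'E'
import numpy as np, cv2
from scipy.spatial.transform import Rotation as Ro
from workcell import bot
def cam(f):
    R=Ro.from_euler('xyz',f["orientation"]).as_matrix()
    h=f["pixels"].shape[0]; F=h/2/np.tan(np.radians(f["fov_y"])/2)
    return R,np.array(f["origin"]),F
def proj(f,P):
    R,o,F=cam(f); c=(np.atleast_2d(P)-o)@R
    s=c[:,:2]/c[:,2:]; r2=(s**2).sum(1,keepdims=True)
    return s*(1+f["k1"]*r2)*F+[f["cx"],f["cy"]]
def ray(f,uv):
    R,o,F=cam(f); d=(np.atleast_2d(uv)-[f["cx"],f["cy"]])/F
    s=d.copy()
    for _ in range(20): s=d/(1+f["k1"]*(s**2).sum(1,keepdims=True))
    return o,np.c_[s,np.ones(len(s))]@R.T
def onz(f,uv,z):
    o,d=ray(f,uv); return o+d*((z-o[2])/d[:,2])[:,None]
def ortho(f,x0,x1,y0,y1,z,ppm):
    # image: rows down = -x world , cols right = -y world (seen from above, robot at bottom)
    xs=np.arange(x1,x0,-1/ppm); ys=np.arange(y1,y0,-1/ppm)
    X,Y=np.meshgrid(xs,ys,indexing='ij')
    uv=proj(f,np.c_[X.ravel(),Y.ravel(),np.full(X.size,z)]).astype(np.float32)
    return cv2.remap(f["pixels"],uv[:,0].reshape(X.shape),uv[:,1].reshape(X.shape),cv2.INTER_CUBIC)[:,:,::-1].copy()
def grid(im,x1,y1,ppm,step=0.05):
    h,w=im.shape[:2]
    for k in range(-40,40):
        v=k*step
        r=int((x1-v)*ppm); c=int((y1-v)*ppm)
        if 0<=r<h: cv2.line(im,(0,r),(w,r),(0,255,255),1); cv2.putText(im,f"x{v:.2f}",(0,r-2),0,.35,(0,0,255),1)
        if 0<=c<w: cv2.line(im,(c,0),(c,h),(0,255,255),1); cv2.putText(im,f"y{v:.2f}",(c+1,10),0,.35,(0,0,255),1)
    return im
def sp(n,im): cv2.imwrite("pics/"+n+".png",im)
E
python3 - <<'E'
from h import *
for n in ["scene","side"]:
    f=bot.grab_frame(n)
    sp("ortho_"+n,grid(ortho(f,0.3,0.95,-0.45,0.45,0.013,880),0.95,0.45,880))
E
```

```text
(no output)
```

View pics/ortho_scene.png

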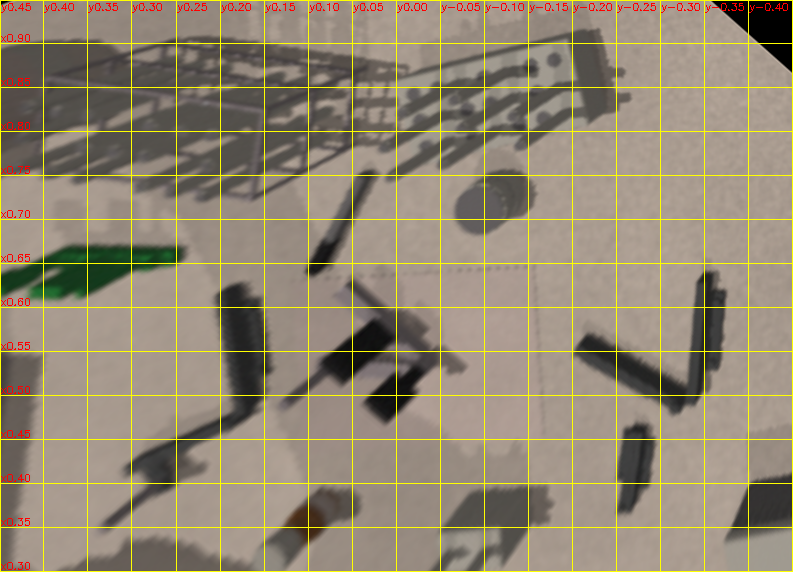

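View pics/ortho_side.png

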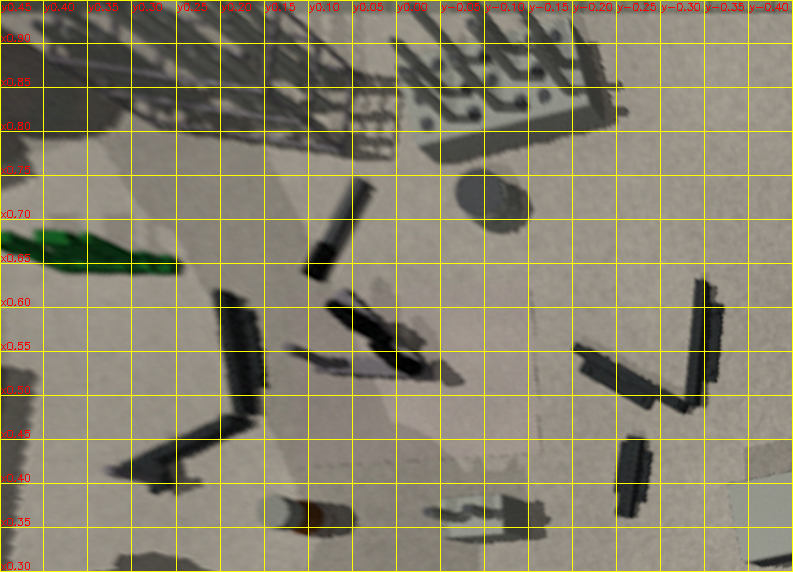

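```bash
cat >> h.py <<'E'
def wrap(a): return (a+np.pi)%(2*np.pi)-np.pi
def go(P,yaw,o=None):
    """increments (cm,deg) from present measured pose to world TCP P, tool down, yaw"""
    o=o or bot.observe()
    R=Ro.from_euler('xyz',o["tool_rot"]); T=Ro.from_euler('xyz',[np.pi,0,yaw])
    d=R.inv().apply(np.array(P)-o["position"])*100
    w=np.degrees((R.inv()*T).as_rotvec())
    print("x %.2f y %.2f z %.2f | wx %.2f wy %.2f wz %.1f"%(*d,*w), " dist rows %.1f"%(np.linalg.norm(d)/6.25), "rot rows %.1f"%(np.linalg.norm(w)/10.7))
E
python3 - <<'E'
from h import *
go([0.52,0.03,0.23],-0.77)
E
```

```text
x -39.01 y 46.50 z 0.13 | wx 0.03 wy 0.02 wz 110.6  dist rows 9.7 rot rows 10.3
```

Request:
{"fn": "jog_arm", "kwargs": {
  "increments": [
    {"x":-3.9,"y":4.65,"wz":11},
    {"x":-7.8,"y":9.3,"wz":22},
    {"x":-11.7,"y":13.95,"wz":33},
    {"x":-15.6,"y":18.6,"wz":44},
    {"x":-19.5,"y":23.25,"wz":55},
    {"x":-23.4,"y":27.9,"wz":66},
    {"x":-27.3,"y":32.6,"wz":77},
    {"x":-31.2,"y":37.2,"wz":88},
    {"x":-35.1,"y":41.9,"wz":99},
    {"x":-39,"y":46.5,"wz":110.6}
  ]
}}

```text
schema error: expected keys wx, wy, wz, x, y, z, claw
```

Run:
```python
from h import *
o=bot.observe(); print(o["clock"],o["position"],o["tool_rot"],o["qpos"])
f=bot.grab_frame("wrist")
sp("w1",cv2.resize(f["pixels"][:,:,::-1],(800,600),interpolation=cv2.INTER_CUBIC))
```

```text
0.25 [0.24900734 0.57309395 0.23105172] [3.14152905e+00 4.90243543e-04 1.16095570e+00] [-1.23118034  0.52165974 -0.03629991  1.59971519  0.02122697  1.02109701
 -0.11279961]
```

View pics/w1.png

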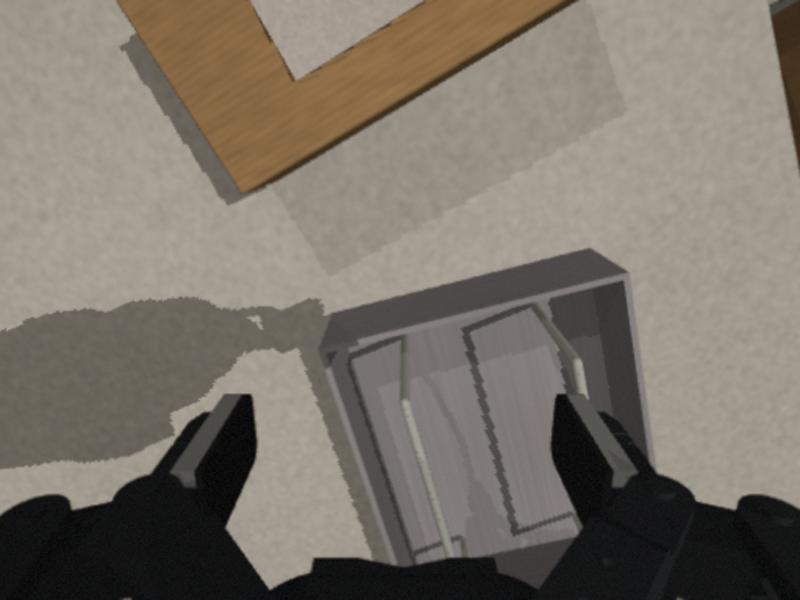

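The move was refused because every row needs all the keys. I'll send it again in full.

Request:
{"fn": "jog_arm", "kwargs": {
  "increments": [
    {"x":-3.9,"y":4.65,"z":0,"wx":0,"wy":0,"wz":11,"claw":100},
    {"x":-7.8,"y":9.3,"z":0,"wx":0,"wy":0,"wz":22,"claw":100},
    {"x":-11.7,"y":13.95,"z":0,"wx":0,"wy":0,"wz":33,"claw":100},
    {"x":-15.6,"y":18.6,"z":0,"wx":0,"wy":0,"wz":44,"claw":100},
    {"x":-19.5,"y":23.25,"z":0,"wx":0,"wy":0,"wz":55,"claw":100},
    {"x":-23.4,"y":27.9,"z":0,"wx":0,"wy":0,"wz":66,"claw":100},
    {"x":-27.3,"y":32.6,"z":0,"wx":0,"wy":0,"wz":77,"claw":100},
    {"x":-31.2,"y":37.2,"z":0,"wx":0,"wy":0,"wz":88,"claw":100},
    {"x":-35.1,"y":41.9,"z":0,"wx":0,"wy":0,"wz":99,"claw":100},
    {"x":-39,"y":46.5,"z":0,"wx":0,"wy":0,"wz":110.6,"claw":100}
  ]
}}

```text
clock: 1.55
position: [0.5209, 0.0284, 0.2316]
tool_rot: [-3.141, -0.0, -0.72]
force: [1.5, 0.6, 0.2]
grip_width: 0.0853
```

Run:
```python
from h import *
o=bot.observe(); print(o["clock"],o["position"],o["tool_rot"],o["qpos"])
f=bot.grab_frame("wrist")
sp("w1",cv2.resize(f["pixels"][:,:,::-1],(800,600),interpolation=cv2.INTER_CUBIC))
import pickle; pickle.dump(f,open("w1.pkl","wb"))
```

```text
1.55 [0.52085169 0.02844497 0.23155527] [-3.14118688e+00 -4.46245117e-04 -7.19829374e-01] [-0.57649639  0.4023451   0.54293373  1.89149211 -0.25779777  0.91636969
 -0.63045728]
```

View pics/w1.png

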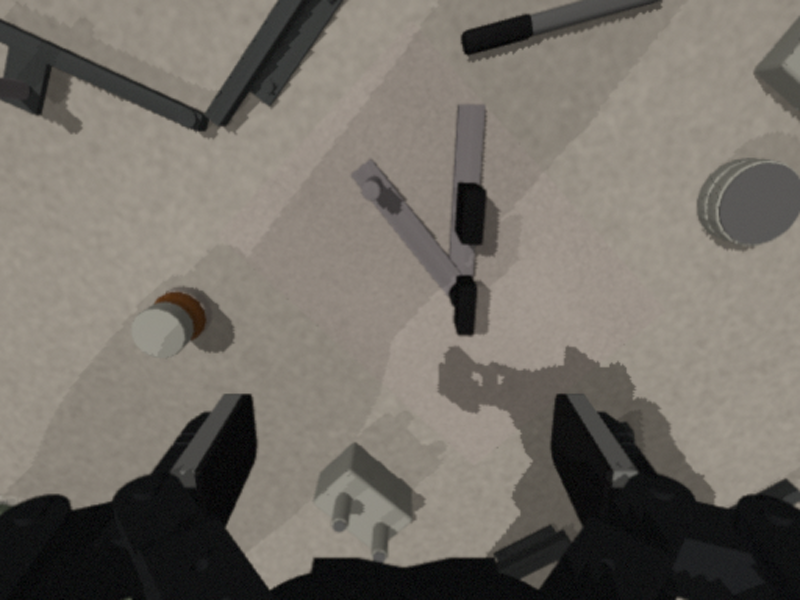

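Run:
```python
from h import *
import pickle; f=pickle.load(open("w1.pkl","rb"))
a=grid(ortho(f,0.48,0.68,-0.06,0.14,0.056,2000),0.68,0.14,2000,0.02)
b=grid(ortho(f,0.48,0.68,-0.06,0.14,0.010,2000),0.68,0.14,2000,0.02)
sp("o1",np.hstack([a,b]))
```

```text
(no output)
```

View pics/o1.png

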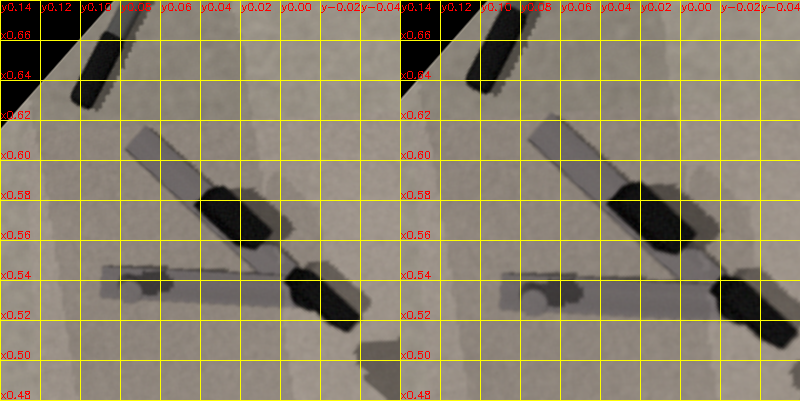

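```bash
cat >> h.py <<'E'
from scipy.optimize import minimize
def box(x0,x1,y0,y1,z0,z1): return np.array([[x,y,z] for x in(x0,x1) for y in(y0,y1) for z in(z0,z1)])
def put(B,x,y,a):
    c,s=np.cos(a),np.sin(a); return np.c_[B[:,0]*c-B[:,1]*s+x,B[:,0]*s+B[:,1]*c+y,B[:,2]]
S=4
def sil(f,hulls,shape):
    m=np.zeros((shape[0],shape[1]),np.uint8)
    for h in hulls:
        uv=proj(f,h); hu=cv2.convexHull(uv.astype(np.float32))
        cv2.fillConvexPoly(m,np.round((hu)*256).astype(np.int32),255,cv2.LINE_AA,8)
    return m.astype(np.float32)/255
def fit(f,mask,model,p0,scale,roi=None):
    mk=cv2.GaussianBlur(mask.astype(np.float32),(0,0),1.0); w=np.ones_like(mk) if roi is None else roi.astype(np.float32)
    def c(q):
        m=cv2.GaussianBlur(sil(f,model(p0+q*scale),mk.shape),(0,0),1.0); return float((w*(m-mk)**2).sum())
    n=len(p0); best=None
    q=np.zeros(n)
    for k in range(3):
        r=minimize(c,q,method='Nelder-Mead',options=dict(initial_simplex=np.vstack([q]+[q+np.eye(n)[i]*(1 if k%2==0 else -.5) for i in range(n)]),xatol=1e-3,fatol=1e-3,maxiter=600)); q=r.x
    return p0+q*scale,r.fun
RIB=box(-.0175,.0175,-.007,.007,.010,.056); KNOB=box(-.018,.018,-.006,.006,.028,.056)
def ribknob(p):
    x,y,a=p[:3]; return [put(RIB,x,y,a), put(KNOB+[-.062,0,0],x,y,a)]
def overlay(f,hulls,k=3):
    im=cv2.resize(f["pixels"][:,:,::-1],None,fx=k,fy=k,interpolation=cv2.INTER_CUBIC)
    for h in hulls:
        hu=cv2.convexHull(proj(f,h).astype(np.float32)); cv2.polylines(im,[np.round((hu+.5)*k-.5).astype(np.int32)],True,(0,255,0),1)
    return im
def nearmask(f,hulls,pad=8):
    m=(sil(f,hulls,f["pixels"].shape[:2])>0).astype(np.uint8); return cv2.dilate(m,np.ones((2*pad+1,)*2,np.uint8))
E
python3 - <<'E'
from h import *
import pickle; f=pickle.load(open("w1.pkl","rb"))
g=f["pixels"].max(2); 
for u,v in [(470,200),(464,320),(460,350),(490,230),(240,60),(140,90),(300,75)]: print(u,v,f["pixels"][int(v*.64),int(u*.64)])
p0=np.array([.5725,.028,.78])
roi=nearmask(f,ribknob(p0),10)
p,c=fit(f,(g<35)&(roi>0),ribknob,p0,np.array([.005,.005,.05]),roi); print(p,c)
sp("ov",overlay(f,ribknob(p))[150:700,650:1250])
E
```

```text
470 200 [17 15 17]
464 320 [15 17 17]
460 350 [101  94  87]
490 230 [82 77 70]
240 60 [88 88 82]
140 90 [59 61 59]
300 75 [156 148 137]
[0.57111558 0.02090076 0.82086183] 166.57611083984375
```

View pics/ov.png

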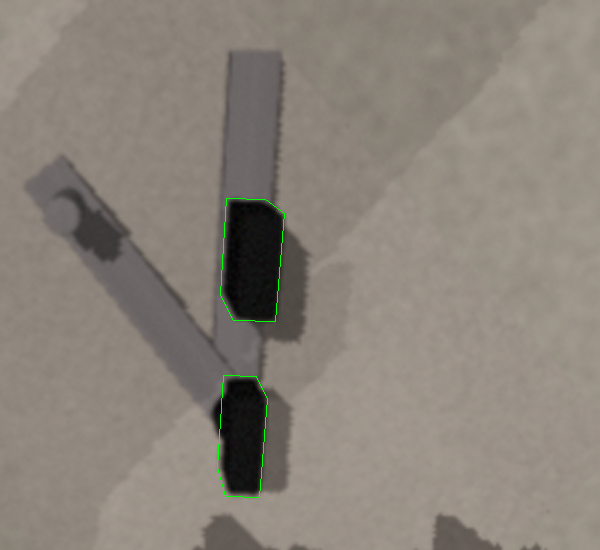

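Run:
```python
from h import *
go([0.53,-0.31,0.23],-1.2)
```

```text
x 22.75 y 24.06 z 0.31 | wx -0.02 wy -0.24 wz 26.6  dist rows 5.3 rot rows 2.5
```

Request:
{"fn": "jog_arm", "kwargs": {
  "increments": [
    {"x":4.5,"y":4.8,"z":0,"wx":0,"wy":0,"wz":6,"claw":100},
    {"x":9,"y":9.6,"z":0,"wx":0,"wy":0,"wz":12,"claw":100},
    {"x":13.5,"y":14.4,"z":0,"wx":0,"wy":0,"wz":18,"claw":100},
    {"x":18,"y":19.2,"z":0,"wx":0,"wy":0,"wz":24,"claw":100},
    {"x":22.7,"y":24,"z":0.3,"wx":0,"wy":0,"wz":26.6,"claw":100},
    {"x":22.7,"y":24,"z":0.3,"wx":0,"wy":0,"wz":26.6,"claw":100}
  ]
}}

```text
clock: 2.35
position: [0.529, -0.3129, 0.2299]
tool_rot: [-3.141, -0.005, -1.205]
force: [-0.1, 0.8, 0.1]
grip_width: 0.0855
```

Run:
```python
from h import *
f=bot.grab_frame("wrist")
sp("w2",cv2.resize(f["pixels"][:,:,::-1],(800,600),interpolation=cv2.INTER_CUBIC))
import pickle; pickle.dump(f,open("w2.pkl","wb"))
sp("o2",grid(ortho(f,0.40,0.70,-0.45,-0.15,0.016,2000),0.70,-0.15,2000,0.02))
```

```text
(no output)
```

View pics/w2.png

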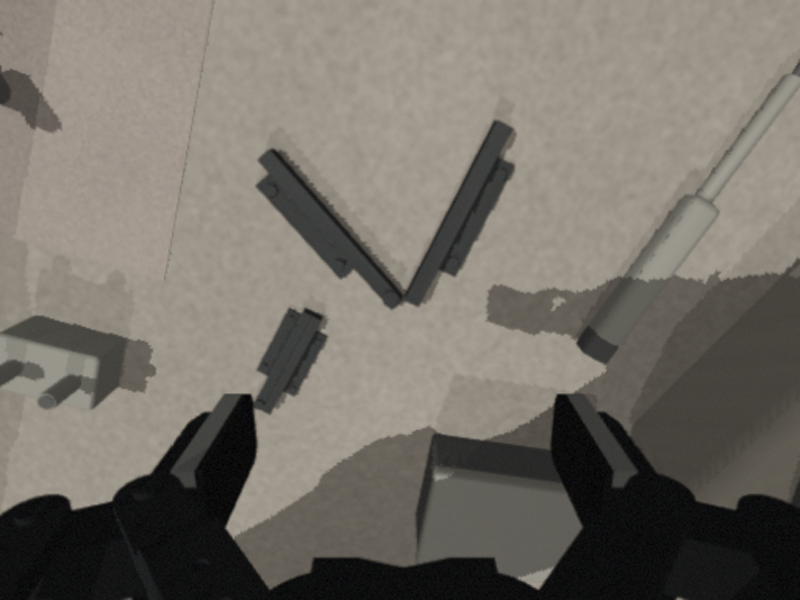

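View pics/o2.png

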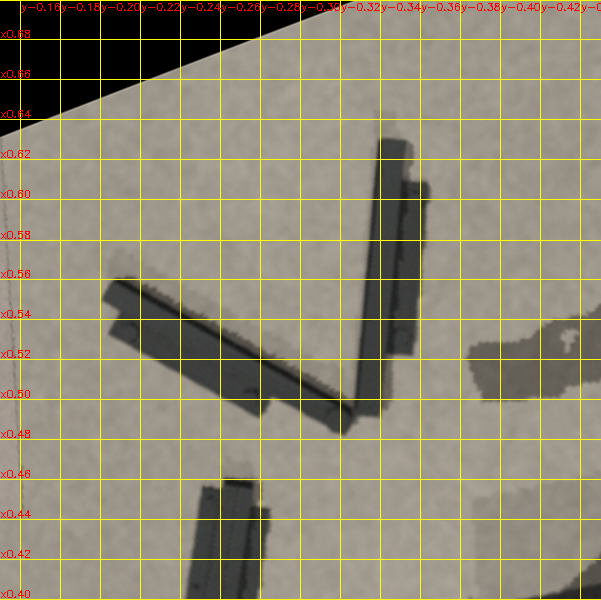

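```bash
cat >> h.py <<'E'
R1=box(0,.14,-.012,0,0,.016)
def corner(p):
    x,y,a,t=p; B2=R1.copy(); B2[:,1]+=.012
    return [put(R1,x,y,a),put(B2,x,y,a+t)]
def croi(f,p):
    x,y,a,t=p; m=np.zeros(f["pixels"].shape[:2],np.uint8)
    for B,aa in((box(.02,.125,-.006,.012,.016,.016),a),(box(.02,.125,-.012,.006,.016,.016),a+t)):
        cv2.fillConvexPoly(m,cv2.convexHull(np.round(proj(f,put(B,x,y,aa))).astype(np.int32)),1)
    return m
E
python3 - <<'E'
from h import *
import pickle; f=pickle.load(open("w2.pkl","rb"))
g=f["pixels"].max(2).astype(int)
im=ortho(f,0.40,0.70,-0.45,-0.15,0.016,2000).max(2)
print(im[240,360:400:2]); print(im[330:400:3,230])
p0=np.array([.49,-.328,-.08,1.15])
for th in (75,90,100):
    p,c=fit(f,(g<th),corner,p0,np.array([.004,.004,.04,.04]),croi(f,p0)); 
    p,c=fit(f,(g<th),corner,p,np.array([.004,.004,.04,.04]),croi(f,p)); print(th,p,c)
sp("ov2",overlay(f,corner(p))[200:650,450:1050])
E
```

```text
[158 155 150 144 115  64  48  60  61  62  64  64  62  63  65  64  65  61
  47  34]
[133  92  79  57  29  38  59  64  61  63  64  62  62  63  61  58  60  61
  65  63  64  64  61  67]
75 [ 0.49058356 -0.32964411 -0.0891796   1.14927068] 1.3169747591018677
90 [ 0.49291922 -0.3296829  -0.08925026  1.1505742 ] 2.8236045837402344
100 [ 0.49353302 -0.32938546 -0.08955123  1.15031527] 2.722625732421875
```

View pics/ov2.png

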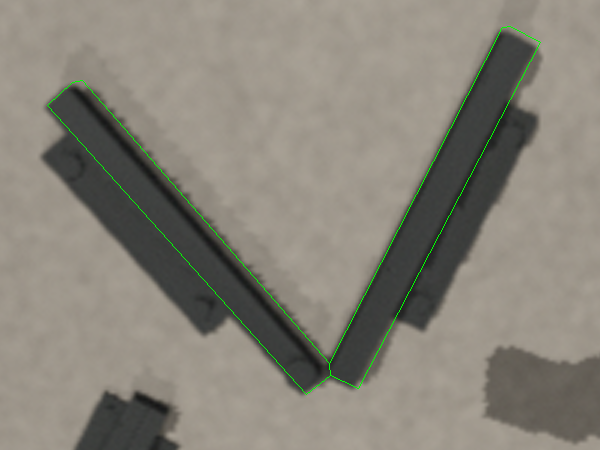

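Run:
```python
from h import *
go([0.571,0.021,0.11],.821-np.pi/2)
```

```text
x -29.93 y -15.96 z 11.81 | wx 0.09 wy -0.34 wz -26.1  dist rows 5.7 rot rows 2.4
```

Request:
{"fn": "jog_arm", "kwargs": {
  "increments": [
    {"x":-5,"y":-2.7,"z":1,"wx":0,"wy":0,"wz":-5,"claw":45},
    {"x":-10,"y":-5.3,"z":3,"wx":0,"wy":0,"wz":-10,"claw":45},
    {"x":-15,"y":-8,"z":5,"wx":0,"wy":0,"wz":-15,"claw":45},
    {"x":-20,"y":-10.6,"z":7,"wx":0,"wy":0,"wz":-20,"claw":45},
    {"x":-25,"y":-13.3,"z":9.4,"wx":0,"wy":0,"wz":-26,"claw":45},
    {"x":-29.9,"y":-16,"z":11.8,"wx":0,"wy":-0.3,"wz":-26.1,"claw":45},
    {"x":-29.9,"y":-16,"z":11.8,"wx":0,"wy":-0.3,"wz":-26.1,"claw":45},
    {"x":-29.9,"y":-16,"z":11.8,"wx":0,"wy":-0.3,"wz":-26.1,"claw":45}
  ]
}}

```text
clock: 3.4
position: [0.5714, 0.0206, 0.1102]
tool_rot: [3.139, -0.001, -0.75]
force: [-0.5, -0.5, 1.1]
grip_width: 0.0382
```

Run:
```python
from h import *
f=bot.grab_frame("wrist")
sp("w3",cv2.resize(f["pixels"][:,:,::-1],(800,600),interpolation=cv2.INTER_CUBIC))
g=f["pixels"].max(2); p0=np.array([.571,.021,.82])
roi=nearmask(f,[ribknob(p0)[0]],5)
p,c=fit(f,(g<35)&(roi>0),lambda p:ribknob(p)[:1],p0,np.array([.005,.005,.05]),roi); print(p,c)
go([0.571,0.021,0.021],.821-np.pi/2)
```

```text
[0.57160944 0.02076619 0.82413158] 121.31710052490234
x -0.12 y -0.06 z 8.95 | wx 0.10 wy -0.05 wz -0.1  dist rows 1.4 rot rows 0.0
```

View pics/w3.png

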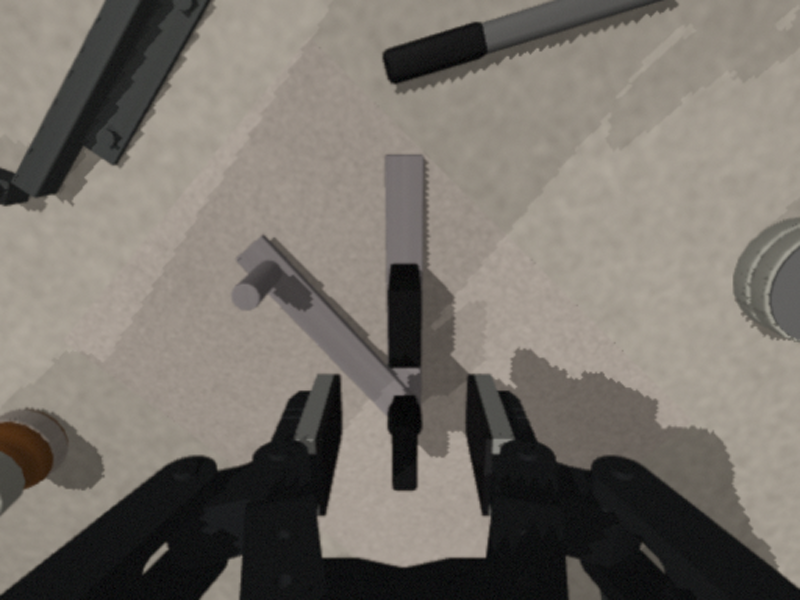

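Request:
{"fn": "jog_arm", "kwargs": {
  "increments": [
    {"x":-0.1,"y":-0.06,"z":4,"wx":0,"wy":0,"wz":0,"claw":45},
    {"x":-0.1,"y":-0.06,"z":8,"wx":0,"wy":0,"wz":0,"claw":45},
    {"x":-0.1,"y":-0.06,"z":8.95,"wx":0,"wy":0,"wz":0,"claw":45},
    {"x":-0.1,"y":-0.06,"z":8.95,"wx":0,"wy":0,"wz":0,"claw":5},
    {"x":-0.1,"y":-0.06,"z":8.95,"wx":0,"wy":0,"wz":0,"claw":5},
    {"x":-0.1,"y":-0.06,"z":8.95,"wx":0,"wy":0,"wz":0,"claw":5},
    {"x":-0.1,"y":-0.06,"z":8.95,"wx":0,"wy":0,"wz":0,"claw":5}
  ],
  "squeeze": 60
}}

```text
clock: 4.32
position: [0.5718, 0.0206, 0.0223]
tool_rot: [3.141, -0.002, -0.751]
force: [-3.1, -2.8, 10.6]
grip_width: 0.0132
```

Run:
```python
from h import *
go([0.5697,-.3256,0.075],-1.66)
```

```text
x 23.48 y 25.45 z -5.20 | wx -0.02 wy -0.13 wz 52.1  dist rows 5.6 rot rows 4.9
```

Request:
{"fn": "jog_arm", "kwargs": {
  "increments": [
    {"x":0,"y":0,"z":-2.5,"wx":0,"wy":0,"wz":0,"claw":5},
    {"x":0,"y":0,"z":-5.2,"wx":0,"wy":0,"wz":0,"claw":5},
    {"x":3,"y":3.2,"z":-5.2,"wx":0,"wy":0,"wz":7,"claw":5},
    {"x":7,"y":7.6,"z":-5.2,"wx":0,"wy":0,"wz":15,"claw":5},
    {"x":11,"y":12,"z":-5.2,"wx":0,"wy":0,"wz":24,"claw":5},
    {"x":15,"y":16.3,"z":-5.2,"wx":0,"wy":0,"wz":33,"claw":5},
    {"x":19,"y":20.6,"z":-5.2,"wx":0,"wy":0,"wz":42,"claw":5},
    {"x":22,"y":23.9,"z":-5.2,"wx":0,"wy":0,"wz":49,"claw":5},
    {"x":23.5,"y":25.4,"z":-5.2,"wx":0,"wy":-0.1,"wz":52.1,"claw":5},
    {"x":23.5,"y":25.4,"z":-5.2,"wx":0,"wy":-0.1,"wz":52.1,"claw":5}
  ]
}}

```text
clock: 5.58
position: [0.5697, -0.3267, 0.0751]
tool_rot: [-3.141, -0.001, -1.662]
force: [-0.0, 1.7, -8.4]
grip_width: 0.0131
```

Run:
```python
from h import *
f=bot.grab_frame("wrist")
sp("w4",cv2.resize(f["pixels"][:,:,::-1],(800,600),interpolation=cv2.INTER_CUBIC))
go([0.5697,-.3256,0.024],-1.66)
```

```text
x 0.06 y 0.04 z 5.09 | wx -0.02 wy 0.02 wz 0.0  dist rows 0.8 rot rows 0.0
```

View pics/w4.png

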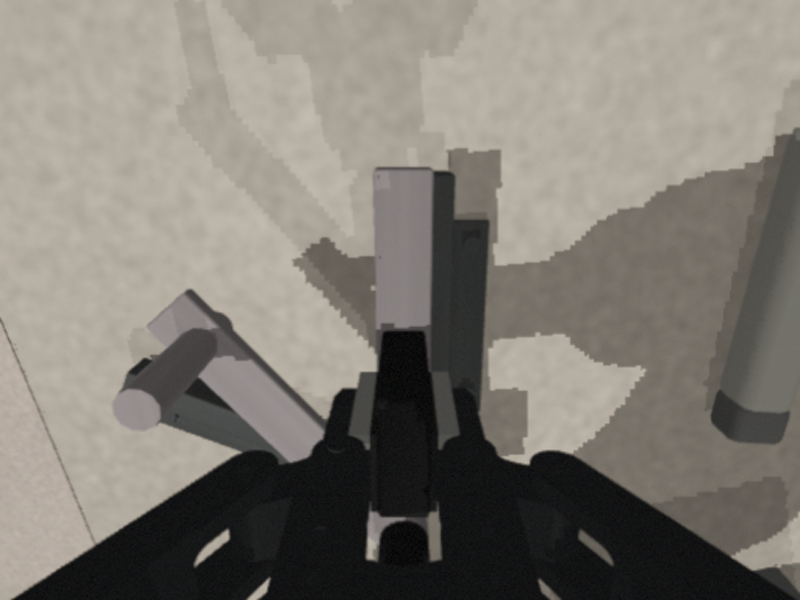

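Request:
{"fn": "jog_arm", "kwargs": {
  "increments": [
    {"x":0,"y":0,"z":2.5,"wx":0,"wy":0,"wz":0,"claw":5},
    {"x":0,"y":0,"z":4.5,"wx":0,"wy":0,"wz":0,"claw":5},
    {"x":0,"y":0,"z":5.1,"wx":0,"wy":0,"wz":0,"claw":5},
    {"x":0,"y":0,"z":5.25,"wx":0,"wy":0,"wz":0,"claw":5},
    {"x":0,"y":0,"z":5.25,"wx":0,"wy":0,"wz":0,"claw":5}
  ]
}}

```text
clock: 6.25
position: [0.5703, -0.3252, 0.0229]
tool_rot: [-3.141, 0.0, -1.66]
force: [0.6, -0.4, -8.0]
grip_width: 0.0129
```

Run:
```python
from h import *
import pickle
for n in ("wrist","side"):
    f=bot.grab_frame(n); pickle.dump(f,open(n+"5.pkl","wb"))
    if n=="wrist": sp("w5",cv2.resize(f["pixels"][:,:,::-1],(800,600),interpolation=cv2.INTER_CUBIC))
    else: sp("s5",cv2.resize(f["pixels"][200:300,250:370,::-1],(800,666))[:600])
print(bot.observe()["force"],bot.observe()["moment"])
```

```text
[-0.01050109  0.14809479 -7.10672655] [-0.01836189 -0.11125092  0.06921759]
```

View pics/w5.png

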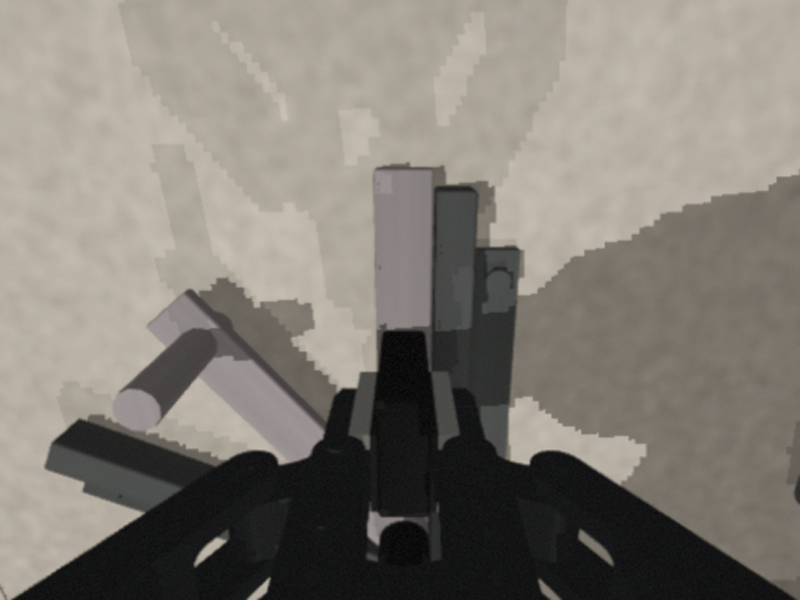

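View pics/s5.png

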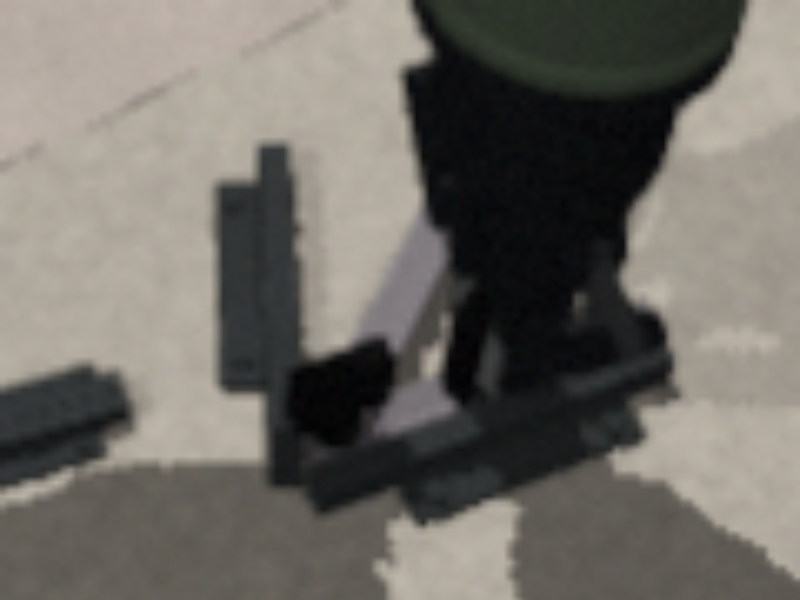

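Request:
{"fn": "jog_arm", "kwargs": {
  "increments": [
    {"x":0.12,"y":0.1,"z":0.1,"wx":0,"wy":0,"wz":0,"claw":5},
    {"x":0.25,"y":0.2,"z":0.1,"wx":0,"wy":0,"wz":0,"claw":5},
    {"x":0.25,"y":0.2,"z":0.1,"wx":0,"wy":0,"wz":0,"claw":5}
  ]
}}

```text
clock: 6.72
position: [0.57, -0.3259, 0.0225]
tool_rot: [-3.138, 0.002, -1.659]
force: [7.4, 7.0, -2.4]
grip_width: 0.0135
```

Request:
{"fn": "jog_arm", "kwargs": {
  "increments": [
    {"x":0.0,"y":0.0,"z":0,"wx":0,"wy":0,"wz":0,"claw":5},
    {"x":0.0,"y":0.0,"z":0,"wx":0,"wy":0,"wz":0,"claw":45},
    {"x":0.0,"y":0.0,"z":0,"wx":0,"wy":0,"wz":0,"claw":45},
    {"x":0.0,"y":0.0,"z":0,"wx":0,"wy":0,"wz":0,"claw":45},
    {"x":0.0,"y":0,"z":-3,"wx":0,"wy":0,"wz":0,"claw":45},
    {"x":0.0,"y":0,"z":-7,"wx":0,"wy":0,"wz":0,"claw":45},
    {"x":0.0,"y":0,"z":-13,"wx":0,"wy":0,"wz":0,"claw":45}
  ]
}}

```text
clock: 7.6
position: [0.5688, -0.3259, 0.1529]
tool_rot: [-3.14, 0.003, -1.659]
force: [0.9, -0.6, 1.3]
grip_width: 0.0383
```

Run:
```python
from h import *
import pickle
print(bot.observe()["qpos"])
f=bot.grab_frame("wrist"); pickle.dump(f,open("w6.pkl","wb"))
sp("w6",cv2.resize(f["pixels"][:,:,::-1],(800,600),interpolation=cv2.INTER_CUBIC))
```

```text
[ 0.01126918  0.77186691  0.69757811  1.60788734 -0.57505337  0.97663351
 -0.75856837]
```

View pics/w6.png

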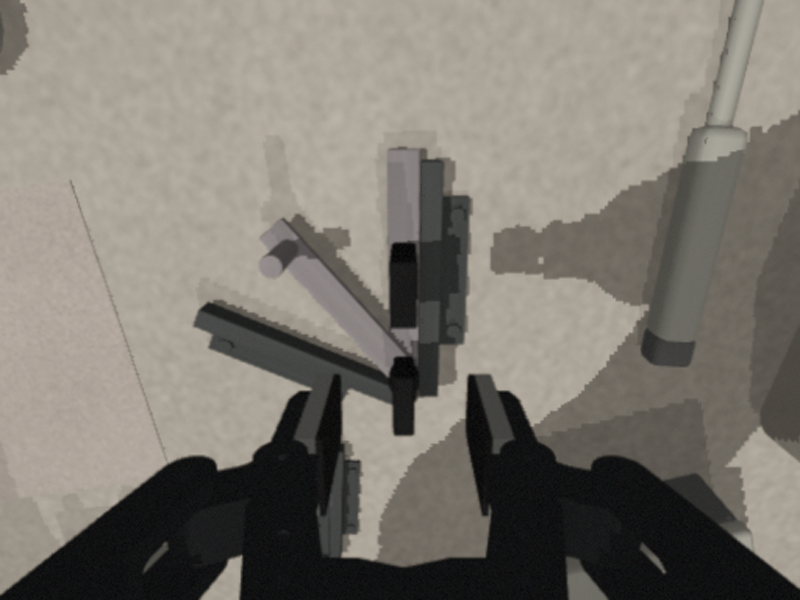

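Run:
```python
from h import *
go([0.607,-.288,0.10],-2.45)
go([0.607,-.288,0.03],-2.45)
```

```text
x -4.35 y -3.17 z 6.18 | wx -0.56 wy 0.17 wz 45.3  dist rows 1.3 rot rows 4.2
x -4.36 y -3.10 z 13.18 | wx -0.56 wy 0.17 wz 45.3  dist rows 2.3 rot rows 4.2
```

Request:
{"fn": "jog_arm", "kwargs": {
  "increments": [
    {"x":-2,"y":-1.5,"z":2,"wx":0,"wy":0,"wz":11,"claw":0},
    {"x":-4,"y":-3,"z":4,"wx":-0.3,"wy":0,"wz":22,"claw":0},
    {"x":-4.4,"y":-3.1,"z":6,"wx":-0.5,"wy":0,"wz":33,"claw":0},
    {"x":-4.4,"y":-3.1,"z":6,"wx":-0.5,"wy":0,"wz":44,"claw":0},
    {"x":-4.4,"y":-3.1,"z":8,"wx":-0.5,"wy":0,"wz":45.3,"claw":0},
    {"x":-4.4,"y":-3.1,"z":11,"wx":-0.5,"wy":0,"wz":45.3,"claw":0},
    {"x":-4.4,"y":-3.1,"z":13.1,"wx":-0.5,"wy":0,"wz":45.3,"claw":0},
    {"x":-4.4,"y":-3.1,"z":13.1,"wx":-0.5,"wy":0,"wz":45.3,"claw":0}
  ]
}}

```text
clock: 8.65
position: [0.6062, -0.2874, 0.0292]
tool_rot: [3.139, 0.002, -2.449]
force: [0.4, 0.0, 0.0]
grip_width: 0.0
```

Run:
```python
from h import *
import pickle
print(bot.observe()["qpos"])
f=bot.grab_frame("wrist"); pickle.dump(f,open("w7.pkl","wb"))
sp("w7",cv2.resize(f["pixels"][:,:,::-1],(800,600),interpolation=cv2.INTER_CUBIC))
P=np.array([.507,-.321])
for th,e in ((.7,.017),(.8,.017),(.9,.017),(1.0,.017),(1.061,.017),(1.061,.014)):
    S=P+.1*np.array([np.cos(th),np.sin(th)])+e*np.array([np.sin(th),-np.cos(th)])
    go([*S,.03],th+np.pi)
```

```text
[-0.09048673  1.01371944  0.77383946  1.61777807 -0.8728556   0.89004602
 -1.41863954]
x -0.22 y 2.20 z 0.05 | wx 0.03 wy 0.14 wz -0.5  dist rows 0.4 rot rows 0.0
x -0.34 y 3.20 z 0.05 | wx 0.02 wy 0.14 wz -6.2  dist rows 0.5 rot rows 0.6
x -0.35 y 4.22 z 0.05 | wx 0.02 wy 0.14 wz -11.9  dist rows 0.7 rot rows 1.1
x -0.26 y 5.23 z 0.05 | wx 0.01 wy 0.14 wz -17.7  dist rows 0.8 rot rows 1.7
x -0.15 y 5.84 z 0.05 | wx 0.01 wy 0.14 wz -21.2  dist rows 0.9 rot rows 2.0
x -0.04 y 6.12 z 0.05 | wx 0.01 wy 0.14 wz -21.2  dist rows 1.0 rot rows 2.0
```

View pics/w7.png

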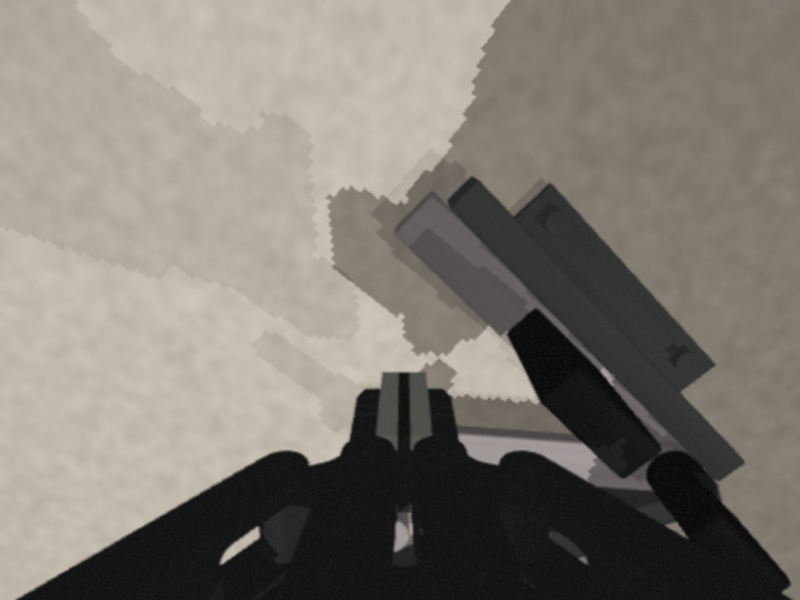

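Request:
{"fn": "jog_arm", "kwargs": {
  "increments": [
    {"x":-0.2,"y":1.2,"z":0,"wx":0,"wy":0,"wz":0,"claw":0},
    {"x":-0.2,"y":2.2,"z":0,"wx":0,"wy":0,"wz":-0.5,"claw":0},
    {"x":-0.3,"y":2.7,"z":0,"wx":0,"wy":0,"wz":-3,"claw":0},
    {"x":-0.34,"y":3.2,"z":0,"wx":0,"wy":0,"wz":-6.2,"claw":0},
    {"x":-0.35,"y":3.7,"z":0,"wx":0,"wy":0,"wz":-9,"claw":0},
    {"x":-0.35,"y":4.2,"z":0,"wx":0,"wy":0,"wz":-11.9,"claw":0},
    {"x":-0.3,"y":4.7,"z":0,"wx":0,"wy":0,"wz":-14.8,"claw":0},
    {"x":-0.26,"y":5.2,"z":0,"wx":0,"wy":0,"wz":-17.7,"claw":0},
    {"x":-0.26,"y":5.2,"z":0,"wx":0,"wy":0,"wz":-17.7,"claw":0}
  ]
}}

```text
clock: 9.82
position: [0.5756, -0.2458, 0.0309]
tool_rot: [-3.141, 0.003, -2.139]
force: [-0.0, 0.1, 0.6]
grip_width: -0.0
```

Run:
```python
from h import *
import pickle
for n in ("scene","side","wrist"):
    f=bot.grab_frame(n); pickle.dump(f,open(n+"8.pkl","wb"))
    if n=="wrist": sp("w8",cv2.resize(f["pixels"][:,:,::-1],(800,600),interpolation=cv2.INTER_CUBIC))
    else:
        c=proj(f,[.53,-.28,.02])[0].astype(int); sp(n+"8",cv2.resize(f["pixels"][c[1]-50:c[1]+50,c[0]-65:c[0]+65,::-1],(780,600),interpolation=cv2.INTER_CUBIC))
```

```text
(no output)
```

View pics/scene8.png

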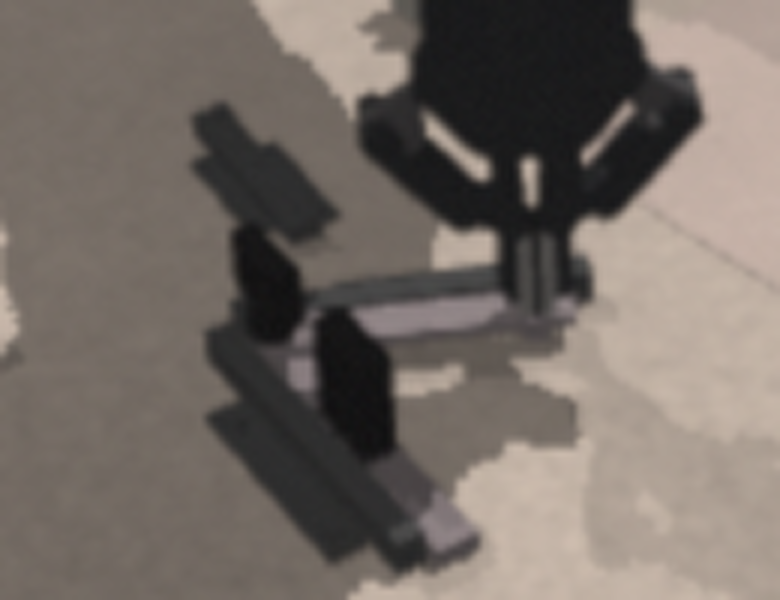

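View pics/side8.png

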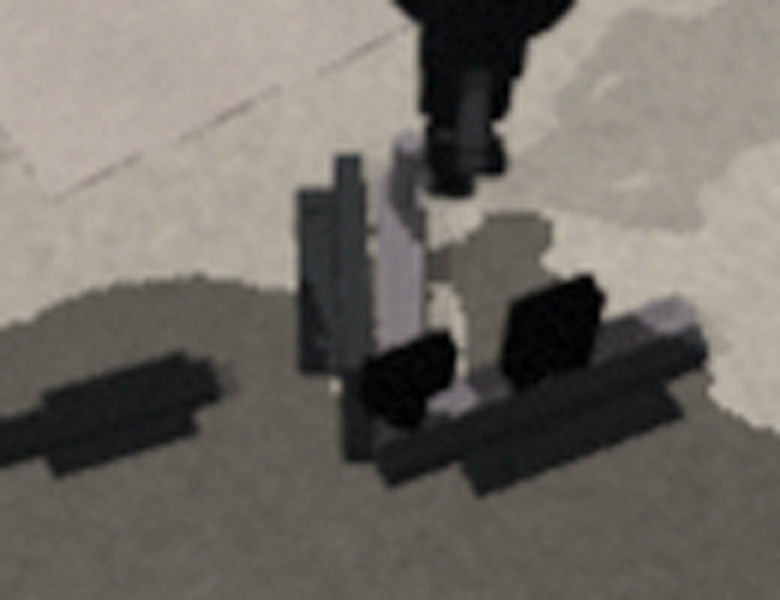

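View pics/w8.png

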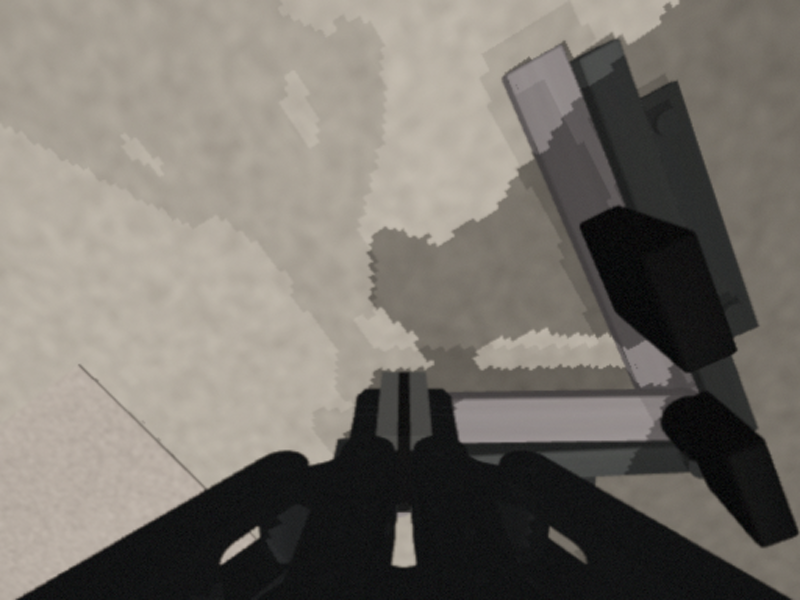

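Request:
{"fn": "jog_arm", "kwargs": {
  "increments": [
    {"x":0.1,"y":0.3,"z":0,"wx":0,"wy":0,"wz":-2,"claw":0},
    {"x":0.1,"y":0.6,"z":0,"wx":0,"wy":0,"wz":-3.5,"claw":0},
    {"x":0.1,"y":0.6,"z":0,"wx":0,"wy":0,"wz":-3.5,"claw":0}
  ]
}}

```text
clock: 10.35
position: [0.57, -0.2437, 0.0308]
tool_rot: [-3.141, 0.003, -2.08]
force: [-0.2, -0.2, 0.4]
grip_width: -0.0001
```

Request:
{"fn": "jog_arm", "kwargs": {
  "increments": [
    {"x":0,"y":0.15,"z":0,"wx":0,"wy":0,"wz":0,"claw":0},
    {"x":0,"y":0.3,"z":0,"wx":0,"wy":0,"wz":0,"claw":0},
    {"x":0,"y":0.3,"z":0,"wx":0,"wy":0,"wz":0,"claw":0}
  ]
}}

```text
clock: 10.72
position: [0.569, -0.2432, 0.0313]
tool_rot: [-3.137, 0.002, -2.08]
force: [10.6, -5.5, -4.4]
grip_width: -0.0003
```

Run:
```python
from h import *
import pickle
for n in ("side","wrist"):
    f=bot.grab_frame(n); pickle.dump(f,open(n+"9.pkl","wb"))
    if n=="wrist": sp("w9",cv2.resize(f["pixels"][:,:,::-1],(800,600),interpolation=cv2.INTER_CUBIC))
    else:
        c=proj(f,[.53,-.28,.02])[0].astype(int); sp(n+"9",cv2.resize(f["pixels"][c[1]-50:c[1]+50,c[0]-65:c[0]+65,::-1],(780,600),interpolation=cv2.INTER_CUBIC))
```

```text
(no output)
```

View pics/side9.png

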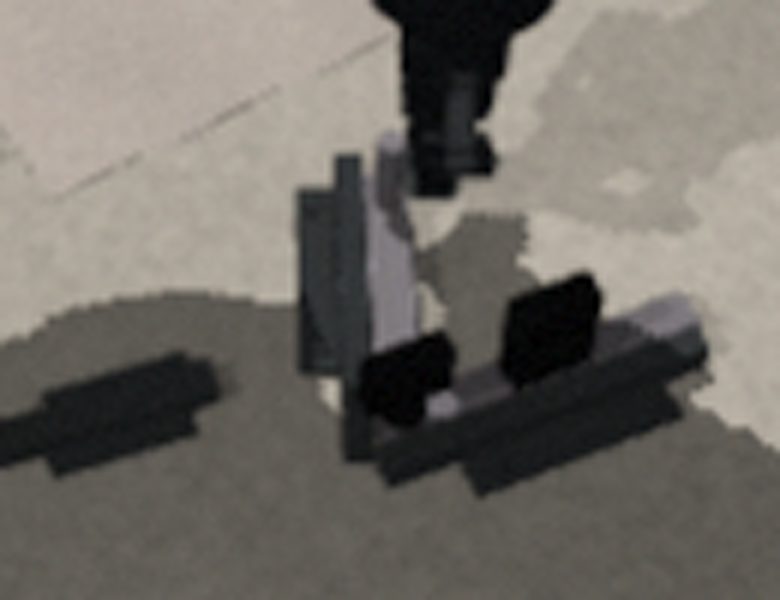

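View pics/w9.png

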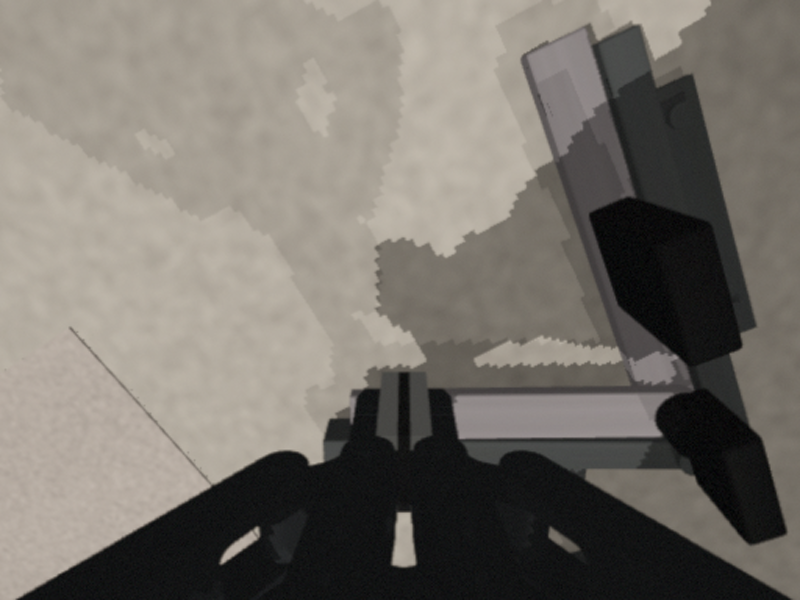

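Request:
{"fn": "jog_arm", "kwargs": {
  "increments": [
    {"x":0,"y":-0.6,"z":0,"wx":0,"wy":0,"wz":0,"claw":0},
    {"x":0,"y":-1.5,"z":-2,"wx":0,"wy":0,"wz":0,"claw":0},
    {"x":0,"y":-1.5,"z":-6,"wx":0,"wy":0,"wz":0,"claw":0},
    {"x":0,"y":-1.5,"z":-9,"wx":0,"wy":0,"wz":0,"claw":30}
  ]
}}

```text
clock: 11.32
position: [0.5816, -0.2508, 0.1226]
tool_rot: [-3.137, 0.002, -2.08]
force: [0.6, 0.5, -0.2]
grip_width: 0.0173
```

Run:
```python
from h import *
go([.507,-.321,.12],-1.66)
```

```text
x 9.76 y 3.09 z 0.23 | wx -0.27 wy 0.06 wz -24.1  dist rows 1.6 rot rows 2.3
```

Request:
{"fn": "jog_arm", "kwargs": {
  "increments": [
    {"x":4.9,"y":1.5,"z":0.2,"wx":-0.2,"wy":0,"wz":-10,"claw":40},
    {"x":9.76,"y":3.1,"z":0.2,"wx":-0.3,"wy":0,"wz":-20,"claw":40},
    {"x":9.76,"y":3.1,"z":0.2,"wx":-0.3,"wy":0,"wz":-24,"claw":40},
    {"x":9.76,"y":3.1,"z":0.2,"wx":-0.3,"wy":0,"wz":-24,"claw":40}
  ]
}}

```text
clock: 11.82
position: [0.5068, -0.3212, 0.1204]
tool_rot: [3.142, 0.002, -1.663]
force: [0.3, 0.8, 0.1]
grip_width: 0.034
```

Run:
```python
from h import *
import pickle
f=bot.grab_frame("wrist"); pickle.dump(f,open("w10.pkl","wb"))
sp("w10",cv2.resize(f["pixels"][:,:,::-1],(800,600),interpolation=cv2.INTER_CUBIC))
go([.507,-.321,.028],-1.66)
```

```text
x 0.05 y 0.01 z 9.23 | wx 0.01 wy 0.09 wz -0.2  dist rows 1.5 rot rows 0.0
```

View pics/w10.png

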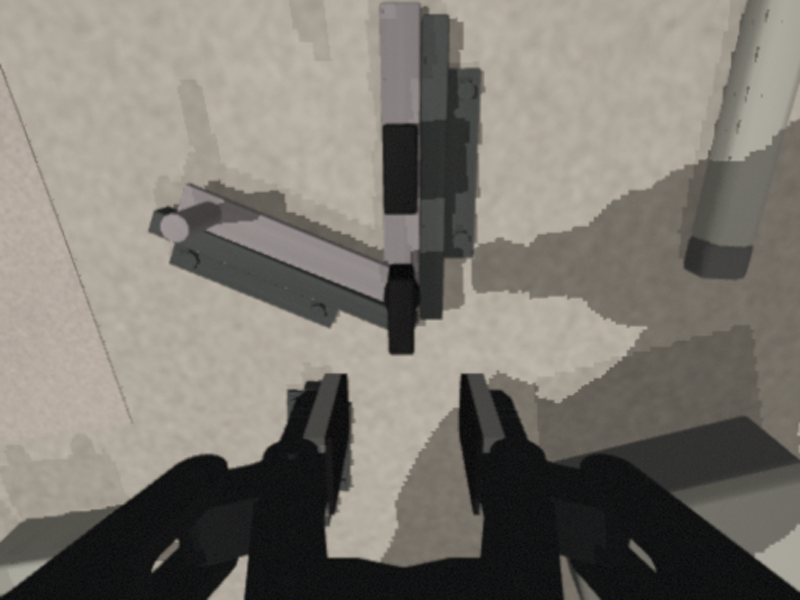

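Run:
```python
from h import *
import pickle
f=pickle.load(open("w10.pkl","rb"))
g=f["pixels"].max(2); p0=np.array([.569,-.326,-.09])
roi=nearmask(f,ribknob(p0),5)
p,c=fit(f,(g<32)&(roi>0),ribknob,p0,np.array([.005,.005,.05]),roi); print(p,c, p[:2]-.062*np.array([np.cos(p[2]),np.sin(p[2])]))
```

```text
[ 0.57039391 -0.32645952 -0.08867421] 503.00469970703125 [ 0.50863751 -0.32096892]
```

Request:
{"fn": "jog_arm", "kwargs": {
  "increments": [
    {"x":0,"y":-0.1,"z":4,"wx":0,"wy":0,"wz":0,"claw":40},
    {"x":0,"y":-0.1,"z":8,"wx":0,"wy":0,"wz":0,"claw":40},
    {"x":0,"y":-0.1,"z":9.2,"wx":0,"wy":0,"wz":0,"claw":40},
    {"x":0,"y":-0.1,"z":9.2,"wx":0,"wy":0,"wz":0,"claw":5},
    {"x":0,"y":-0.1,"z":9.2,"wx":0,"wy":0,"wz":0,"claw":5},
    {"x":0,"y":-0.1,"z":9.2,"wx":0,"wy":0,"wz":0,"claw":5}
  ],
  "squeeze": 60
}}

```text
clock: 12.62
position: [0.5085, -0.3204, 0.0291]
tool_rot: [-3.141, 0.002, -1.663]
force: [-0.7, 3.8, -2.8]
grip_width: 0.0109
```

Request:
{"fn": "jog_arm", "kwargs": {
  "increments": [
    {"x":0,"y":0,"z":0,"wx":0,"wy":0,"wz":8,"claw":5},
    {"x":0,"y":0,"z":0,"wx":0,"wy":0,"wz":16,"claw":5},
    {"x":0,"y":0,"z":0,"wx":0,"wy":0,"wz":24,"claw":5},
    {"x":0,"y":0,"z":0,"wx":0,"wy":0,"wz":32,"claw":5},
    {"x":0,"y":0,"z":0,"wx":0,"wy":0,"wz":40,"claw":5},
    {"x":0,"y":0,"z":0,"wx":0,"wy":0,"wz":48,"claw":5},
    {"x":0,"y":0,"z":0,"wx":0,"wy":0,"wz":56,"claw":5},
    {"x":0,"y":0,"z":0,"wx":0,"wy":0,"wz":64,"claw":5},
    {"x":0,"y":0,"z":0,"wx":0,"wy":0,"wz":70,"claw":5},
    {"x":0,"y":0,"z":0,"wx":0,"wy":0,"wz":70,"claw":5}
  ]
}}

```text
clock: 13.88
position: [0.5094, -0.3195, 0.0295]
tool_rot: [3.14, 0.002, -2.884]
force: [2.9, 7.0, -2.1]
grip_width: 0.0107
```

Run:
```python
from h import *
import pickle
o=bot.observe(); print(o["qpos"],o["moment"],o["force"])
f=bot.grab_frame("side")
c=proj(f,[.53,-.28,.02])[0].astype(int); sp("side11",cv2.resize(f["pixels"][c[1]-50:c[1]+50,c[0]-65:c[0]+65,::-1],(780,600),interpolation=cv2.INTER_CUBIC))
```

```text
[-0.06486612  0.98073912  0.85130019  1.82093345 -1.00050869  0.84095633
 -1.57839958] [ 1.40422211 -0.54011878 -0.04943644] [ 2.91354349  6.97006138 -2.10023796]
```

View pics/side11.png

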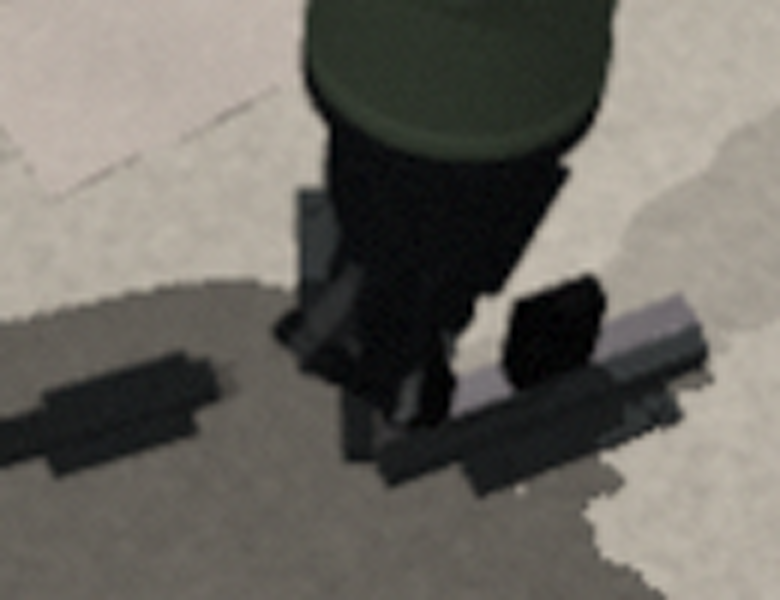

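Request:
{"fn": "jog_arm", "kwargs": {
  "increments": [
    {"x":0,"y":0,"z":0,"wx":0,"wy":0,"wz":3,"claw":5},
    {"x":0,"y":0,"z":0,"wx":0,"wy":0,"wz":5,"claw":5},
    {"x":0,"y":0,"z":0,"wx":0,"wy":0,"wz":5.5,"claw":5},
    {"x":0,"y":0,"z":0,"wx":0,"wy":0,"wz":5.5,"claw":5}
  ]
}}

```text
clock: 14.42
position: [0.5097, -0.3193, 0.0295]
tool_rot: [3.139, 0.002, -2.977]
force: [1.4, 3.3, -5.7]
grip_width: 0.0107
```

Run:
```python
from h import *
o=bot.observe(); print(o["qpos"],o["moment"],o["force"])
```

```text
[-0.07423909  0.9913563   0.87022983  1.82118407 -1.01911362  0.8545943
 -1.65808081] [ 0.72881227 -0.26211473  0.39200589] [ 1.36887582  3.27997476 -5.65668855]
```

Request:
{"fn": "jog_arm", "kwargs": {
  "increments": [
    {"x":0,"y":0,"z":0,"wx":0,"wy":0,"wz":-1.5,"claw":5},
    {"x":0,"y":0,"z":0,"wx":0,"wy":0,"wz":-1.5,"claw":30},
    {"x":0,"y":0,"z":0,"wx":0,"wy":0,"wz":-1.5,"claw":30},
    {"x":0,"y":0,"z":0,"wx":0,"wy":0,"wz":-1.5,"claw":30},
    {"x":0,"y":0,"z":-4,"wx":0,"wy":0,"wz":0,"claw":30},
    {"x":0,"y":0,"z":-9,"wx":0,"wy":0,"wz":-10,"claw":45},
    {"x":0,"y":0,"z":-13,"wx":0,"wy":0,"wz":-20,"claw":45}
  ]
}}

```text
clock: 15.3
position: [0.5093, -0.3201, 0.1613]
tool_rot: [3.141, 0.003, -2.623]
force: [-0.4, 1.7, 0.5]
grip_width: 0.0386
```

Run:
```python
from h import *
import pickle
f=bot.grab_frame("wrist"); pickle.dump(f,open("w12.pkl","wb"))
sp("w12",cv2.resize(f["pixels"][:,:,::-1],(800,600),interpolation=cv2.INTER_CUBIC))
g=f["pixels"].max(2); p0=np.array([.570,-.326,-.09])
m=lambda p: ribknob(p)[:1]
roi=nearmask(f,m(p0),5)
p,c=fit(f,(g<32)&(roi>0),m,p0,np.array([.005,.005,.05]),roi); print(p,c, p[:2]-.062*np.array([np.cos(p[2]),np.sin(p[2])]))
go([.570,-.326,.08],-1.66)
```

```text
[ 0.57073822 -0.33872458 -0.10551949] 478.39398193359375 [ 0.50908306 -0.3321945 ]
x -4.90 y -3.34 z 8.64 | wx -0.36 wy 0.19 wz -54.7  dist rows 1.7 rot rows 5.1
```

View pics/w12.png

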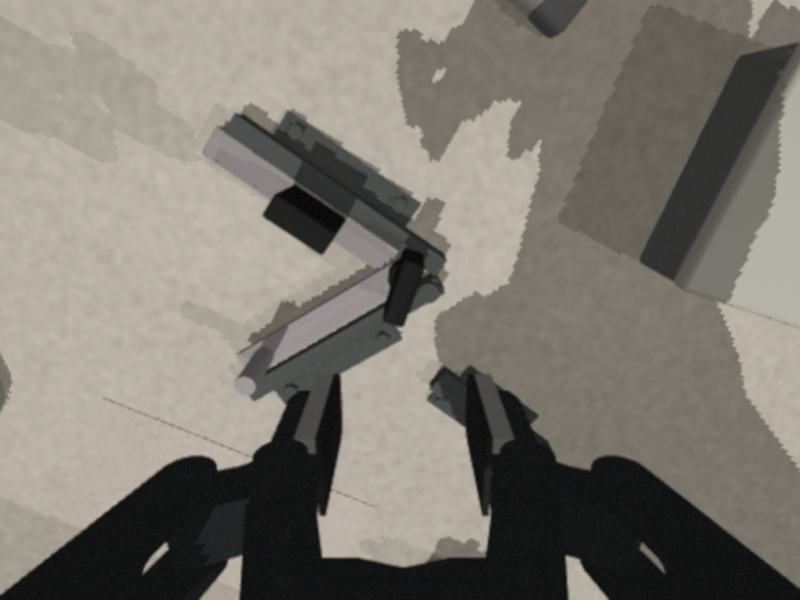

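Request:
{"fn": "jog_arm", "kwargs": {
  "increments": [
    {"x":-1,"y":-0.7,"z":0,"wx":0,"wy":0,"wz":-10.5,"claw":45},
    {"x":-2,"y":-1.4,"z":0.5,"wx":0,"wy":0,"wz":-21,"claw":45},
    {"x":-3,"y":-2.1,"z":1,"wx":0,"wy":0,"wz":-31.5,"claw":45},
    {"x":-4,"y":-2.8,"z":2,"wx":0,"wy":0,"wz":-42,"claw":45},
    {"x":-4.9,"y":-3.3,"z":4,"wx":-0.3,"wy":0.2,"wz":-52,"claw":45},
    {"x":-4.9,"y":-3.3,"z":4.5,"wx":-0.3,"wy":0.2,"wz":-54.7,"claw":45},
    {"x":-4.9,"y":-3.3,"z":4.5,"wx":-0.3,"wy":0.2,"wz":-54.7,"claw":45}
  ]
}}

```text
clock: 16.23
position: [0.5692, -0.3257, 0.121]
tool_rot: [-3.141, -0.0, -1.661]
force: [-0.0, 0.2, 0.3]
grip_width: 0.0388
```

Run:
```python
from h import *
import pickle
f=bot.grab_frame("wrist"); pickle.dump(f,open("w13.pkl","wb"))
g=f["pixels"].max(2); p0=np.array([.570,-.326,-.09])
m=lambda p: ribknob(p)[:1]
roi=nearmask(f,m(p0),4)
for th in (20,24,28):
    p,c=fit(f,(g<th)&(roi>0),m,p0,np.array([.005,.005,.05]),roi); print(p,c, p[:2]-.062*np.array([np.cos(p[2]),np.sin(p[2])]))
sp("w13",cv2.resize(overlay(f,m(p)),(800,600)))
go([.570,-.326,.022],-1.66)
```

```text
[ 0.63789866 -0.33596142 -0.02891461] 211.44223022460938 [ 0.57592458 -0.33416896]
[ 0.63638889 -0.33183333 -0.75944444] 247.41810607910156 [ 0.59142533 -0.28914518]
[ 0.57134629 -0.32674336 -0.07689047] 405.74847412109375 [ 0.50952948 -0.32198085]
x 0.00 y -0.06 z 9.94 | wx -0.04 wy -0.04 wz -0.1  dist rows 1.6 rot rows 0.0
```

View pics/w13.png

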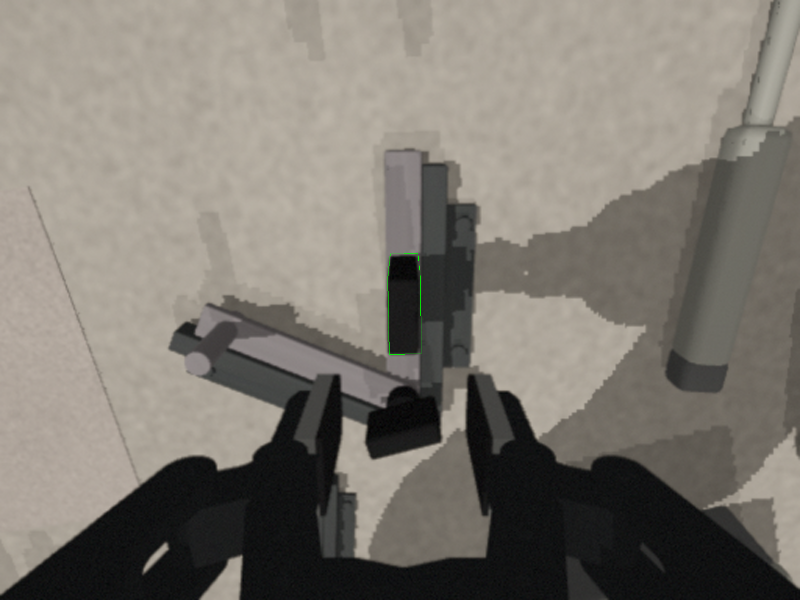

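Request:
{"fn": "jog_arm", "kwargs": {
  "increments": [
    {"x":0,"y":-0.1,"z":4,"wx":0,"wy":0,"wz":0,"claw":45},
    {"x":0,"y":-0.1,"z":8.5,"wx":0,"wy":0,"wz":0,"claw":45},
    {"x":0,"y":-0.1,"z":9.9,"wx":0,"wy":0,"wz":0,"claw":45},
    {"x":0,"y":-0.1,"z":9.9,"wx":0,"wy":0,"wz":0,"claw":5},
    {"x":0,"y":-0.1,"z":9.9,"wx":0,"wy":0,"wz":0,"claw":5},
    {"x":0,"y":-0.1,"z":9.9,"wx":0,"wy":0,"wz":0,"claw":5},
    {"x":0,"y":-0.1,"z":9.9,"wx":0,"wy":0,"wz":0,"claw":5}
  ],
  "squeeze": 70
}}

```text
clock: 17.15
position: [0.5709, -0.326, 0.0237]
tool_rot: [-3.14, -0.001, -1.662]
force: [-3.8, 5.0, 7.9]
grip_width: 0.013
```

Request:
{"fn": "jog_arm", "kwargs": {
  "increments": [
    {"x":-0.3,"y":-0.3,"z":-1,"wx":0,"wy":0,"wz":0,"claw":5},
    {"x":-0.3,"y":-0.3,"z":-4,"wx":0,"wy":0,"wz":0,"claw":5},
    {"x":-0.3,"y":-0.3,"z":-8,"wx":0,"wy":0,"wz":0,"claw":5},
    {"x":-0.3,"y":-0.3,"z":-11,"wx":0,"wy":0,"wz":0,"claw":5}
  ]
}}

```text
clock: 17.65
position: [0.5743, -0.3234, 0.1361]
tool_rot: [-3.138, -0.001, -1.662]
force: [0.3, -0.6, -7.6]
grip_width: 0.0129
```

Run:
```python
from h import *
import pickle
f=pickle.load(open("w1.pkl","rb"))
g=f["pixels"].max(2).astype(int)
sp("o3",grid(ortho(f,0.40,0.68,0.08,0.36,0.016,2000),0.68,0.36,2000,0.02))
sp("o4",grid(ortho(bot.grab_frame("side"),0.38,0.66,0.08,0.36,0.016,2000),0.66,0.36,2000,0.02))
```

```text
(no output)
```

View pics/o3.png

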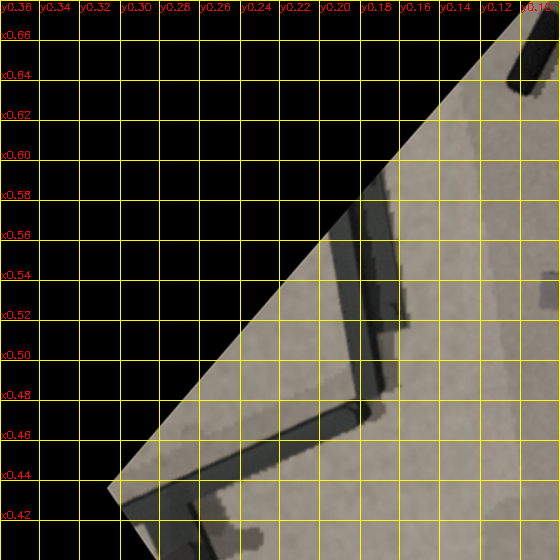

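View pics/o4.png

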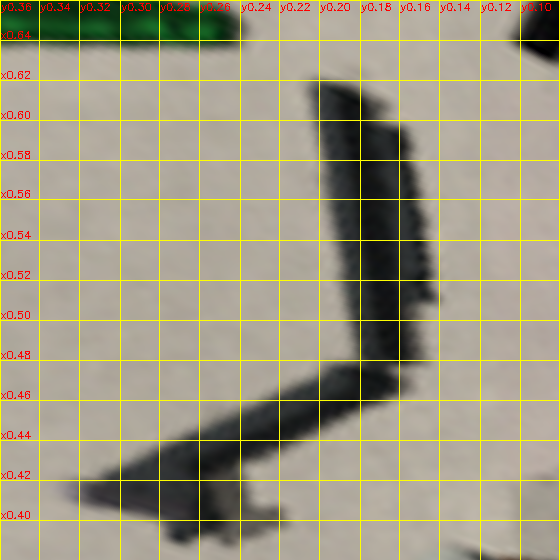

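Run:
```python
from h import *
import pickle
f=pickle.load(open("w1.pkl","rb"))
g=f["pixels"].max(2).astype(int)
p0=np.array([.482,.181,.16,1.83])
def roi_(f,p):
    x,y,a,t=p; m=np.zeros(f["pixels"].shape[:2],np.uint8)
    for B,aa in((box(.012,.085,-.006,.012,.016,.016),a),(box(.015,.11,-.012,.006,.016,.016),a+t)):
        cv2.fillConvexPoly(m,cv2.convexHull(np.round(proj(f,put(B,x,y,aa))).astype(np.int32)),1)
    return m
for th in (75,90,100):
    p=p0
    for k in range(2): p,c=fit(f,(g<th),corner,p,np.array([.004,.004,.04,.04]),roi_(f,p))
    print(th,p,c)
sp("ov3",overlay(f,corner(p))[0:400,0:700])
s=bot.grab_frame("side"); sp("ov4",overlay(s,corner(p),4)[400:750,600:1150])
```

```text
75 [0.47884168 0.18072759 0.16429442 1.83079187] 1.2763495445251465
90 [0.47910575 0.18093069 0.16527279 1.83092149] 1.0056488513946533
100 [0.47928977 0.18116574 0.16620098 1.8315802 ] 0.8084067106246948
```

View pics/ov3.png

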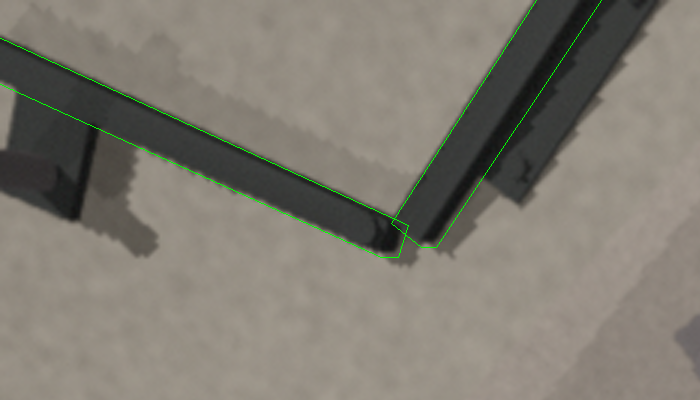

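View pics/ov4.png

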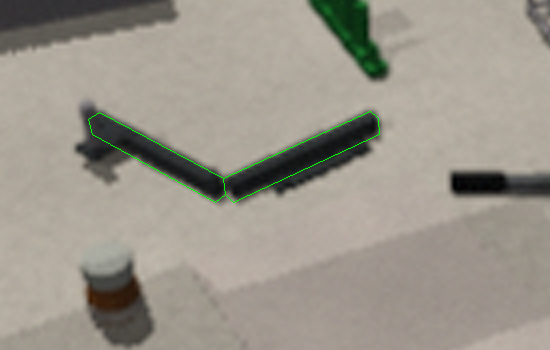

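Run:
```python
from h import *
go([.5549,.2061,.075],-1.406)
```

```text
x -52.64 y 6.89 z 6.05 | wx -0.37 wy -0.20 wz -14.6  dist rows 8.5 rot rows 1.4
```

Request:
{"fn": "jog_arm", "kwargs": {
  "increments": [
    {"x":-3,"y":0.4,"z":0,"wx":0,"wy":0,"wz":-1,"claw":5},
    {"x":-8,"y":1,"z":0,"wx":0,"wy":0,"wz":-2,"claw":5},
    {"x":-14,"y":1.8,"z":0,"wx":0,"wy":0,"wz":-4,"claw":5},
    {"x":-20,"y":2.6,"z":0,"wx":0,"wy":0,"wz":-6,"claw":5},
    {"x":-26,"y":3.4,"z":0,"wx":0,"wy":0,"wz":-8,"claw":5},
    {"x":-32,"y":4.2,"z":0,"wx":0,"wy":0,"wz":-10,"claw":5},
    {"x":-38,"y":5,"z":0,"wx":0,"wy":0,"wz":-11,"claw":5},
    {"x":-44,"y":5.8,"z":1,"wx":-0.2,"wy":0,"wz":-12,"claw":5},
    {"x":-49,"y":6.4,"z":2,"wx":-0.3,"wy":-0.2,"wz":-14,"claw":5},
    {"x":-52.6,"y":6.9,"z":4,"wx":-0.37,"wy":-0.2,"wz":-14.6,"claw":5}
  ]
}}

```text
clock: 19.0
position: [0.5542, 0.2087, 0.0947]
tool_rot: [-3.141, 0.0, -1.404]
force: [0.9, 0.7, -8.3]
grip_width: 0.0131
```

Run:
```python
from h import *
import pickle
f=bot.grab_frame("wrist"); pickle.dump(f,open("w14.pkl","wb"))
sp("w14",cv2.resize(f["pixels"][:,:,::-1],(800,600),interpolation=cv2.INTER_CUBIC))
go([.5549,.2061,.026],-1.406)
print(bot.observe()["qpos"])
```

```text
x 0.80 y -0.16 z 6.55 | wx 0.18 wy 0.12 wz 0.4  dist rows 1.1 rot rows 0.0
[-0.88960451  0.76064415  0.64193291  1.81917492 -0.6315973   0.78019191
 -1.31207691]
```

View pics/w14.png

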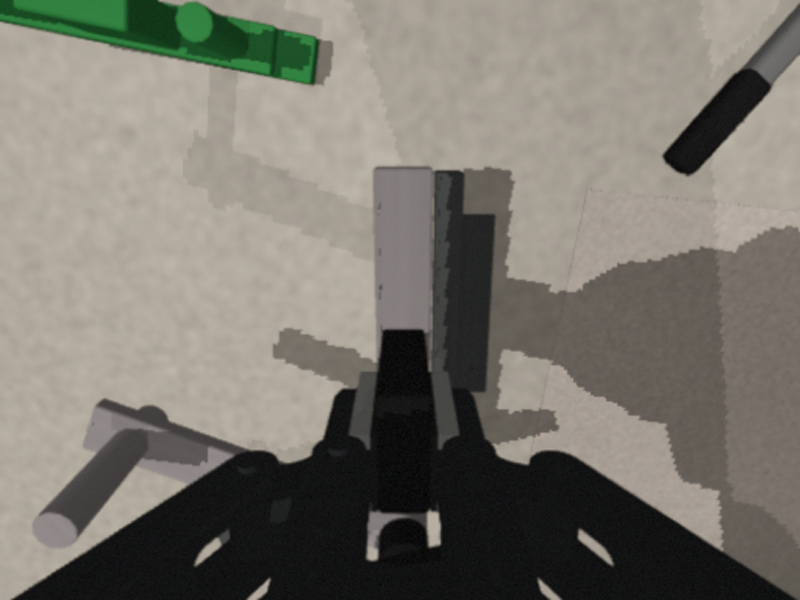

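Request:
{"fn": "jog_arm", "kwargs": {
  "increments": [
    {"x":0.4,"y":-0.1,"z":2,"wx":0,"wy":0,"wz":0,"claw":5},
    {"x":0.7,"y":-0.15,"z":4.5,"wx":0,"wy":0,"wz":0.4,"claw":5},
    {"x":0.75,"y":-0.15,"z":6,"wx":0,"wy":0,"wz":0.4,"claw":5},
    {"x":0.75,"y":-0.15,"z":6.8,"wx":0,"wy":0,"wz":0.4,"claw":5},
    {"x":0.75,"y":-0.15,"z":6.95,"wx":0,"wy":0,"wz":0.4,"claw":5},
    {"x":0.75,"y":-0.15,"z":6.95,"wx":0,"wy":0,"wz":0.4,"claw":5}
  ]
}}

```text
clock: 19.8
position: [0.5547, 0.2059, 0.0232]
tool_rot: [3.138, 0.003, -1.407]
force: [-10.0, -3.1, 14.8]
grip_width: 0.0132
```

Run:
```python
from h import *
import pickle
f=bot.grab_frame("wrist"); pickle.dump(f,open("w15.pkl","wb"))
sp("w15",cv2.resize(f["pixels"][:,:,::-1],(800,600),interpolation=cv2.INTER_CUBIC))
go([.5549,.2061,.0235],-1.406)
```

```text
x -0.01 y -0.02 z -0.03 | wx 0.18 wy 0.16 wz -0.1  dist rows 0.0 rot rows 0.0
```

View pics/w15.png

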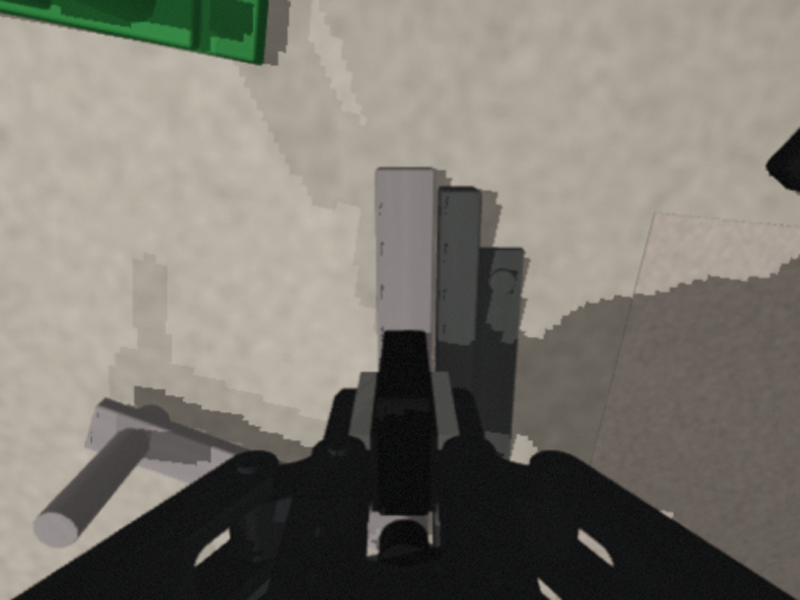

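Request:
{"fn": "jog_arm", "kwargs": {
  "increments": [
    {"x":0.1,"y":0,"z":-0.08,"wx":0.15,"wy":0.15,"wz":0,"claw":5},
    {"x":0.25,"y":0,"z":-0.08,"wx":0.15,"wy":0.15,"wz":0,"claw":5},
    {"x":0.3,"y":0,"z":-0.08,"wx":0.15,"wy":0.15,"wz":0,"claw":5}
  ]
}}

```text
clock: 20.23
position: [0.5554, 0.2042, 0.0242]
tool_rot: [3.142, 0.002, -1.406]
force: [-2.2, 6.5, -3.5]
grip_width: 0.0133
```

Request:
{"fn": "jog_arm", "kwargs": {
  "increments": [
    {"x":0,"y":0,"z":0,"wx":0,"wy":0,"wz":0,"claw":5},
    {"x":0,"y":0,"z":0,"wx":0,"wy":0,"wz":0,"claw":40},
    {"x":0,"y":0,"z":0,"wx":0,"wy":0,"wz":0,"claw":40},
    {"x":0,"y":0,"z":0,"wx":0,"wy":0,"wz":0,"claw":40},
    {"x":0,"y":0,"z":-3,"wx":0,"wy":0,"wz":0,"claw":40},
    {"x":0,"y":0,"z":-8,"wx":0,"wy":0,"wz":0,"claw":40},
    {"x":0,"y":0,"z":-14,"wx":0,"wy":0,"wz":0,"claw":0},
    {"x":0,"y":2,"z":-19,"wx":0,"wy":0,"wz":0,"claw":0}
  ]
}}

```text
clock: 21.22
position: [0.5363, 0.2003, 0.2163]
tool_rot: [-3.14, 0.002, -1.407]
force: [0.1, 1.1, 0.4]
grip_width: 0.0003
```

Run:
```python
from h import *
import pickle
f=bot.grab_frame("wrist"); pickle.dump(f,open("w16.pkl","wb"))
sp("w16",cv2.resize(f["pixels"][:,:,::-1],(800,600),interpolation=cv2.INTER_CUBIC))
V=np.array([.479,.1808]); 
for t,e in ((1.83,.032),(1.83,.017),(1.5,.017),(1.15,.017)):
    a=.1645+t; d=np.array([np.cos(a),np.sin(a)]); n=np.array([-d[1],d[0]])
    S=V+.11*d+.034*n; r=S-V; tg=np.array([r[1],-r[0]])/np.linalg.norm(r); C=S-e*tg
    ps=np.arctan2(tg[1],tg[0])-np.pi/2; print(S,C,ps); go([*C,.03],ps)
```

```text
[0.4027812  0.26709423] [0.37879698 0.24591033] -0.8473165834898132
x -7.03 y 14.84 z 19.09 | wx -0.35 wy 0.14 wz -32.1  dist rows 4.0 rot rows 3.0
[0.4027812  0.26709423] [0.39003958 0.25584029] -0.8473165834898132
x -7.82 y 13.57 z 19.10 | wx -0.35 wy 0.14 wz -32.1  dist rows 4.0 rot rows 3.0
[0.43485683 0.28713617] [0.41915596 0.28061829] -1.1773165834898134
x -9.80 y 10.30 z 19.13 | wx -0.31 wy 0.20 wz -13.2  dist rows 3.8 rot rows 1.2
[0.47399555 0.29582589] [0.45701162 0.29508697] -1.5273165834898135
x -10.61 y 6.33 z 19.15 | wx -0.27 wy 0.25 wz 6.8  dist rows 3.6 rot rows 0.6
```

View pics/w16.png

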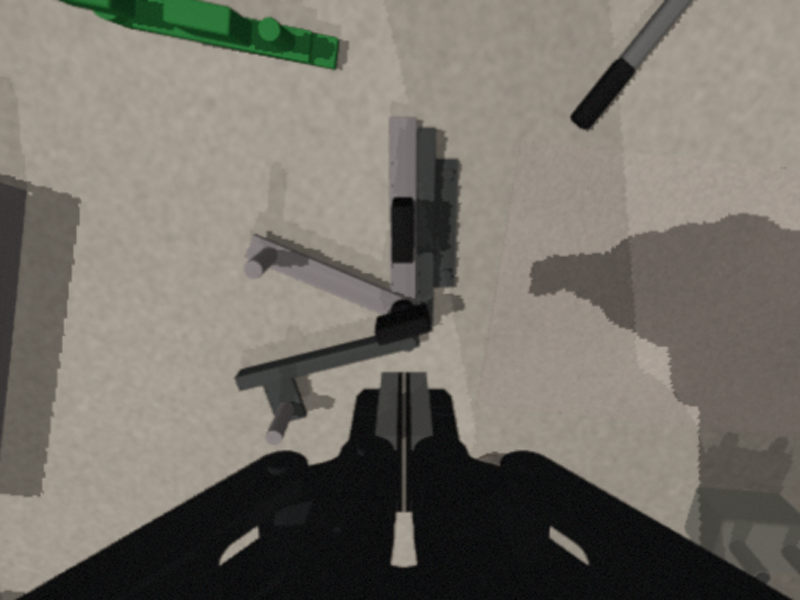

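Run:
```python
from h import *
import pickle
f=pickle.load(open("w16.pkl","rb"))
print(onz(f,[[275*.64,435*.64],[258*.64,266*.64]],.056))
g=f["pixels"].max(2).astype(int)
p=np.array([.479,.1808,.1645,1.83])
for k in range(2):p,c=fit(f,(g<75),lambda q:corner(q)[1:],p,np.array([.004,.004,.04,.04]),croi(f,p)*0+sil(f,corner(p)[1:],g.shape).astype(np.uint8))
p0=np.array([.557,.204,.1645]); m=lambda q: ribknob(q)[:1]; roi=nearmask(f,m(p0),4)
q,c=fit(f,(g<28)&(roi>0),m,p0,np.array([.005,.005,.05]),roi); print(q,c,q[:2]-.062*np.array([np.cos(q[2]),np.sin(q[2])]))
```

```text
[[0.40487202 0.26726458 0.056     ]
 [0.52185864 0.28785966 0.056     ]]
[0.5557146  0.20408285 0.15555061] 128.18905639648438 [0.49446316 0.19447756]
```

Request:
{"fn": "jog_arm", "kwargs": {
  "increments": [
    {"x":-2,"y":5,"z":0,"wx":0,"wy":0,"wz":-9,"claw":0},
    {"x":-4.5,"y":10,"z":0,"wx":0,"wy":0,"wz":-18,"claw":0},
    {"x":-7,"y":14.8,"z":3,"wx":-0.3,"wy":0.1,"wz":-27,"claw":0},
    {"x":-7,"y":14.8,"z":8,"wx":-0.3,"wy":0.1,"wz":-32,"claw":0},
    {"x":-7,"y":14.8,"z":13,"wx":-0.3,"wy":0.1,"wz":-32,"claw":0},
    {"x":-7,"y":14.8,"z":17,"wx":-0.3,"wy":0.1,"wz":-32,"claw":0},
    {"x":-7,"y":14.8,"z":18.8,"wx":-0.3,"wy":0.1,"wz":-32,"claw":0},
    {"x":-7,"y":14.8,"z":18.8,"wx":-0.3,"wy":0.1,"wz":-32,"claw":0}
  ]
}}

```text
clock: 22.28
position: [0.3791, 0.245, 0.0322]
tool_rot: [3.141, 0.0, -0.85]
force: [-0.0, -0.2, -0.4]
grip_width: -0.0001
```

Run:
```python
from h import *
print(bot.observe()["qpos"])
f=bot.grab_frame("wrist")
sp("w17",cv2.resize(f["pixels"][:,:,::-1],(800,600),interpolation=cv2.INTER_CUBIC))
V=np.array([.479,.1808]); 
for t,e in ((1.83,.017),(1.7,.017),(1.6,.017),(1.5,.017),(1.4,.017),(1.3,.017),(1.22,.017),(1.15,.017)):
    a=.1645+t; d=np.array([np.cos(a),np.sin(a)]); n=np.array([-d[1],d[0]])
    S=V+.11*d+.034*n; r=S-V; tg=np.array([r[1],-r[0]])/np.linalg.norm(r); C=S-e*tg
    ps=np.arctan2(tg[1],tg[0])-np.pi/2; go([*C,.032],ps)
```

```text
[-0.99418035  0.6576176   0.38496618  2.19552819 -0.63606394  0.39740902
 -0.93610166]
x -0.09 y -1.49 z 0.11 | wx -0.03 wy 0.02 wz -0.2  dist rows 0.2 rot rows 0.0
x -0.22 y -2.99 z 0.11 | wx -0.03 wy 0.02 wz 7.3  dist rows 0.5 rot rows 0.7
x -0.18 y -4.16 z 0.11 | wx -0.03 wy 0.02 wz 13.0  dist rows 0.7 rot rows 1.2
x -0.03 y -5.31 z 0.11 | wx -0.03 wy 0.03 wz 18.8  dist rows 0.8 rot rows 1.8
x 0.24 y -6.44 z 0.11 | wx -0.03 wy 0.03 wz 24.5  dist rows 1.0 rot rows 2.3
x 0.61 y -7.54 z 0.11 | wx -0.02 wy 0.03 wz 30.2  dist rows 1.2 rot rows 2.8
x 0.99 y -8.39 z 0.11 | wx -0.02 wy 0.03 wz 34.8  dist rows 1.4 rot rows 3.3
x 1.38 y -9.11 z 0.11 | wx -0.02 wy 0.03 wz 38.8  dist rows 1.5 rot rows 3.6
```

View pics/w17.png

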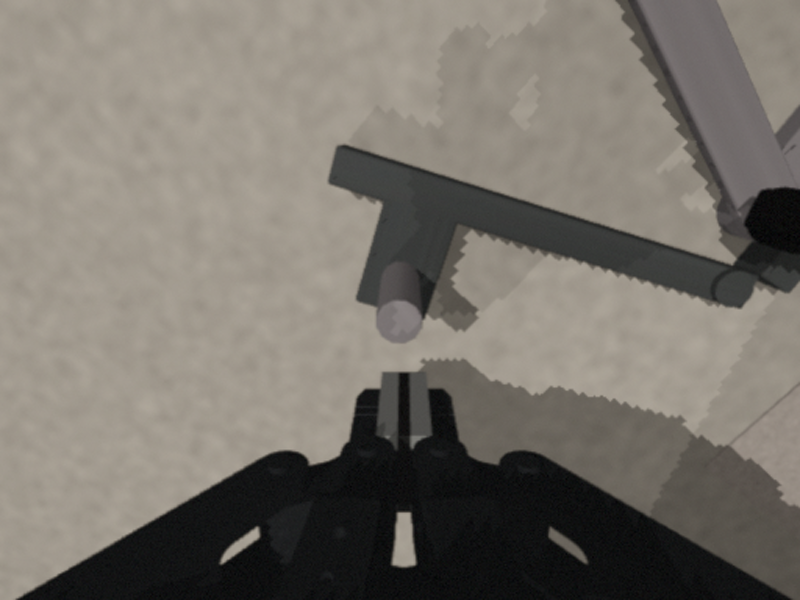

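Request:
{"fn": "jog_arm", "kwargs": {
  "increments": [
    {"x":-0.1,"y":-0.8,"z":0,"wx":0,"wy":0,"wz":0,"claw":0},
    {"x":-0.1,"y":-1.5,"z":0,"wx":0,"wy":0,"wz":0,"claw":0},
    {"x":-0.15,"y":-2.2,"z":0,"wx":0,"wy":0,"wz":3.5,"claw":0},
    {"x":-0.22,"y":-3,"z":0,"wx":0,"wy":0,"wz":7.3,"claw":0},
    {"x":-0.2,"y":-3.6,"z":0,"wx":0,"wy":0,"wz":10,"claw":0},
    {"x":-0.18,"y":-4.2,"z":0,"wx":0,"wy":0,"wz":13,"claw":0},
    {"x":-0.1,"y":-4.75,"z":0,"wx":0,"wy":0,"wz":16,"claw":0},
    {"x":0,"y":-5.3,"z":0,"wx":0,"wy":0,"wz":18.8,"claw":0},
    {"x":0.1,"y":-5.9,"z":0,"wx":0,"wy":0,"wz":21.6,"claw":0},
    {"x":0.24,"y":-6.4,"z":0,"wx":0,"wy":0,"wz":24.5,"claw":0}
  ]
}}

```text
clock: 23.58
position: [0.4294, 0.2863, 0.0334]
tool_rot: [-3.141, 0.001, -1.279]
force: [-0.6, 0.1, 0.5]
grip_width: -0.0001
```

Run:
```python
from h import *
f=bot.grab_frame("wrist")
sp("w18",cv2.resize(f["pixels"][:,:,::-1],(800,600),interpolation=cv2.INTER_CUBIC))
V=np.array([.479,.1808]); 
for t,e in ((1.4,.017),(1.3,.017),(1.22,.017),(1.15,.017)):
    a=.1645+t; d=np.array([np.cos(a),np.sin(a)]); n=np.array([-d[1],d[0]])
    S=V+.11*d+.034*n; r=S-V; tg=np.array([r[1],-r[0]])/np.linalg.norm(r); C=S-e*tg
    ps=np.arctan2(tg[1],tg[0])-np.pi/2; go([*C,.032],ps)
```

```text
x 0.03 y 0.06 z 0.14 | wx -0.06 wy 0.05 wz -0.2  dist rows 0.0 rot rows 0.0
x -0.08 y -1.10 z 0.14 | wx -0.05 wy 0.05 wz 5.5  dist rows 0.2 rot rows 0.5
x -0.09 y -2.03 z 0.14 | wx -0.05 wy 0.05 wz 10.1  dist rows 0.3 rot rows 0.9
x -0.04 y -2.84 z 0.14 | wx -0.05 wy 0.06 wz 14.1  dist rows 0.5 rot rows 1.3
```

View pics/w18.png

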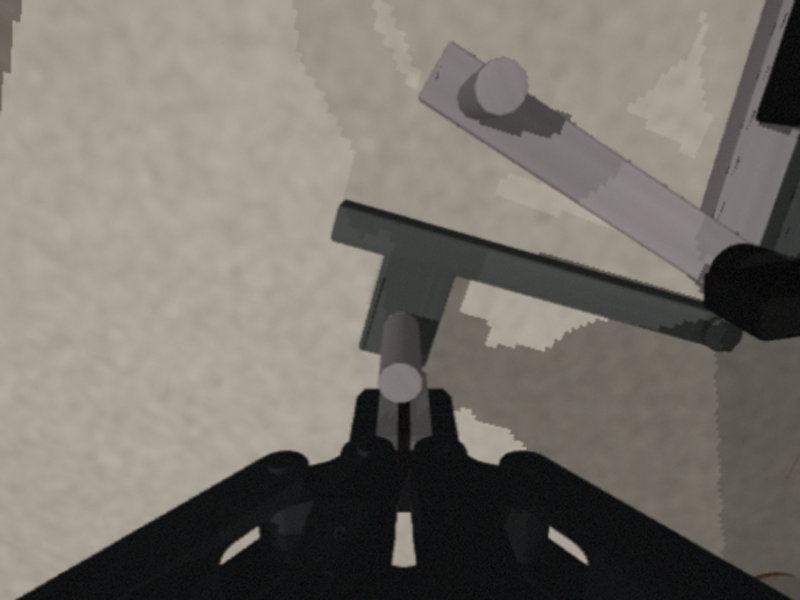

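Request:
{"fn": "jog_arm", "kwargs": {
  "increments": [
    {"x":0,"y":-0.5,"z":0.1,"wx":0,"wy":0,"wz":2.5,"claw":0},
    {"x":-0.08,"y":-1.0,"z":0.1,"wx":0,"wy":0,"wz":5,"claw":0},
    {"x":-0.09,"y":-1.5,"z":0.1,"wx":0,"wy":0,"wz":7.5,"claw":0},
    {"x":-0.09,"y":-2.0,"z":0.1,"wx":0,"wy":0,"wz":10,"claw":0},
    {"x":-0.08,"y":-2.3,"z":0.1,"wx":0,"wy":0,"wz":12,"claw":0},
    {"x":-0.08,"y":-2.3,"z":0.1,"wx":0,"wy":0,"wz":12,"claw":0}
  ]
}}

```text
clock: 24.38
position: [0.4519, 0.2938, 0.0323]
tool_rot: [-3.141, 0.001, -1.492]
force: [-0.6, 0.5, -1.0]
grip_width: 0.0001
```

Run:
```python
from h import *
f=bot.grab_frame("wrist")
sp("w19",cv2.resize(f["pixels"][:,:,::-1],(800,600),interpolation=cv2.INTER_CUBIC))
```

```text
(no output)
```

View pics/w19.png

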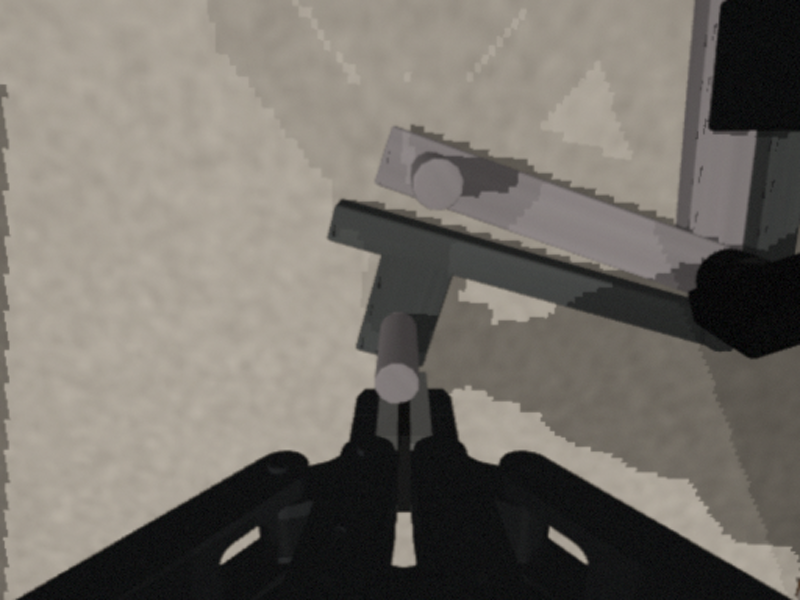

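Request:
{"fn": "jog_arm", "kwargs": {
  "increments": [
    {"x":0,"y":-0.15,"z":0,"wx":0,"wy":0,"wz":1,"claw":0},
    {"x":0,"y":-0.3,"z":0,"wx":0,"wy":0,"wz":2,"claw":0},
    {"x":0,"y":-0.3,"z":0,"wx":0,"wy":0,"wz":2,"claw":0}
  ]
}}

```text
clock: 24.8
position: [0.4549, 0.294, 0.0323]
tool_rot: [-3.14, 0.001, -1.526]
force: [-0.2, -0.4, 0.6]
grip_width: 0.0002
```

Run:
```python
from h import *
f=bot.grab_frame("wrist")
sp("w20",cv2.resize(f["pixels"][:,:,::-1],(800,600),interpolation=cv2.INTER_CUBIC))
```

```text
(no output)
```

View pics/w20.png

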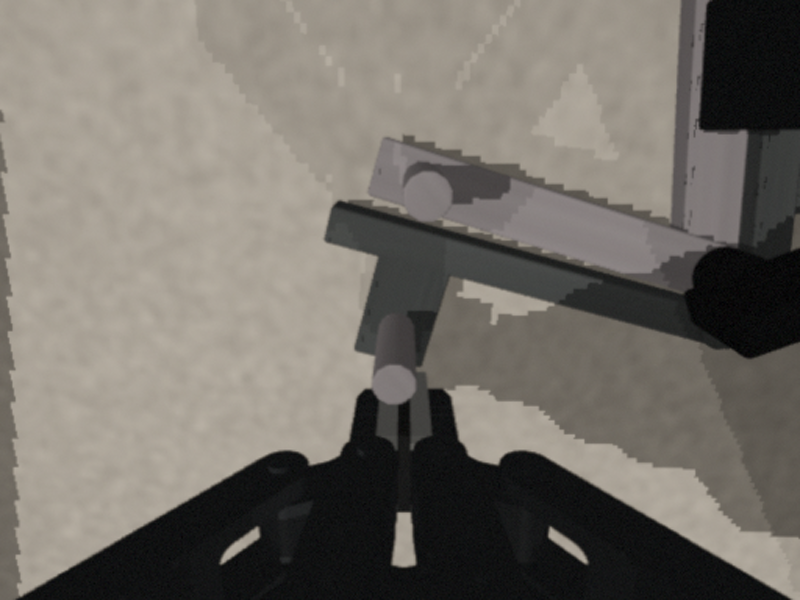

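Request:
{"fn": "jog_arm", "kwargs": {
  "increments": [
    {"x":0,"y":-0.12,"z":0,"wx":0,"wy":0,"wz":0.5,"claw":0},
    {"x":0,"y":-0.22,"z":0,"wx":0,"wy":0,"wz":1,"claw":0},
    {"x":0,"y":-0.22,"z":0,"wx":0,"wy":0,"wz":1,"claw":0}
  ]
}}

```text
clock: 25.22
position: [0.4572, 0.294, 0.0323]
tool_rot: [-3.14, 0.001, -1.543]
force: [-0.1, 0.0, -0.0]
grip_width: 0.0001
```

Run:
```python
from h import *
f=bot.grab_frame("wrist")
sp("w21",cv2.resize(f["pixels"][:,:,::-1],(800,600),interpolation=cv2.INTER_CUBIC))
```

```text
(no output)
```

View pics/w21.png

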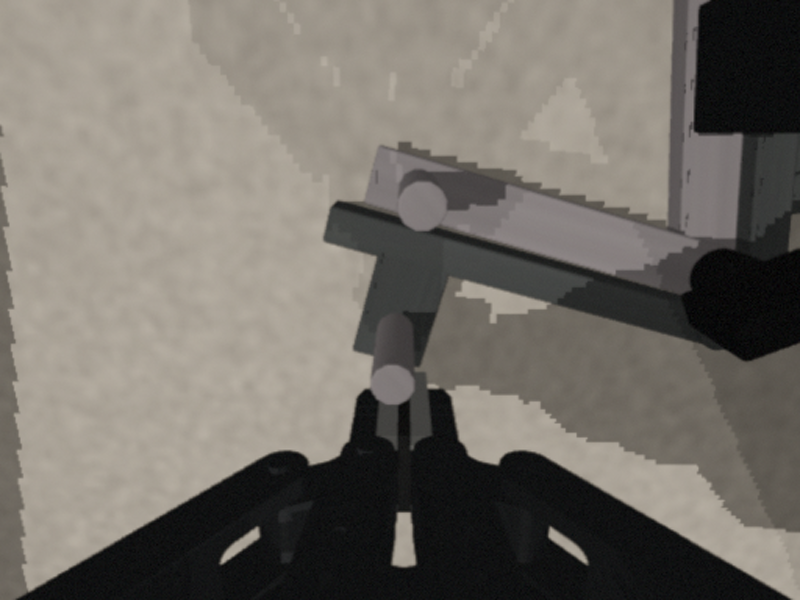

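Request:
{"fn": "jog_arm", "kwargs": {
  "increments": [
    {"x":0,"y":-0.12,"z":0,"wx":0,"wy":0,"wz":0,"claw":0},
    {"x":0,"y":-0.12,"z":0,"wx":0,"wy":0,"wz":0,"claw":0}
  ]
}}

```text
clock: 25.52
position: [0.4585, 0.294, 0.0323]
tool_rot: [-3.14, 0.001, -1.543]
force: [-0.2, 0.3, -0.8]
grip_width: 0.0
```

Now I'll back off along the tool's +y, rise, and look from above.

Request:
{"fn": "jog_arm", "kwargs": {
  "increments": [
    {"x":0,"y":0.5,"z":0,"wx":0,"wy":0,"wz":0,"claw":0},
    {"x":0,"y":1.5,"z":0,"wx":0,"wy":0,"wz":0,"claw":0},
    {"x":0,"y":1.5,"z":-5,"wx":0,"wy":0,"wz":0,"claw":0},
    {"x":1.5,"y":0.5,"z":-11,"wx":0,"wy":0,"wz":0,"claw":0},
    {"x":4,"y":-1.5,"z":-17,"wx":0,"wy":0,"wz":0,"claw":0},
    {"x":6,"y":-3,"z":-20,"wx":0,"wy":0,"wz":0,"claw":0},
    {"x":6,"y":-3,"z":-20,"wx":0,"wy":0,"wz":0,"claw":0}
  ]
}}

```text
clock: 26.4
position: [0.4911, 0.2336, 0.2345]
tool_rot: [-3.137, 0.003, -1.546]
force: [0.0, -0.6, -0.5]
grip_width: -0.0001
```

Run:
```python
from h import *
import pickle
f=bot.grab_frame("wrist"); pickle.dump(f,open("w22.pkl","wb"))
sp("w22",cv2.resize(f["pixels"][:,:,::-1],(800,600),interpolation=cv2.INTER_CUBIC))
sp("o22",grid(ortho(f,0.42,0.66,0.12,0.38,0.016,2300),0.66,0.38,2300,0.02))
```

```text
(no output)
```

View pics/w22.png

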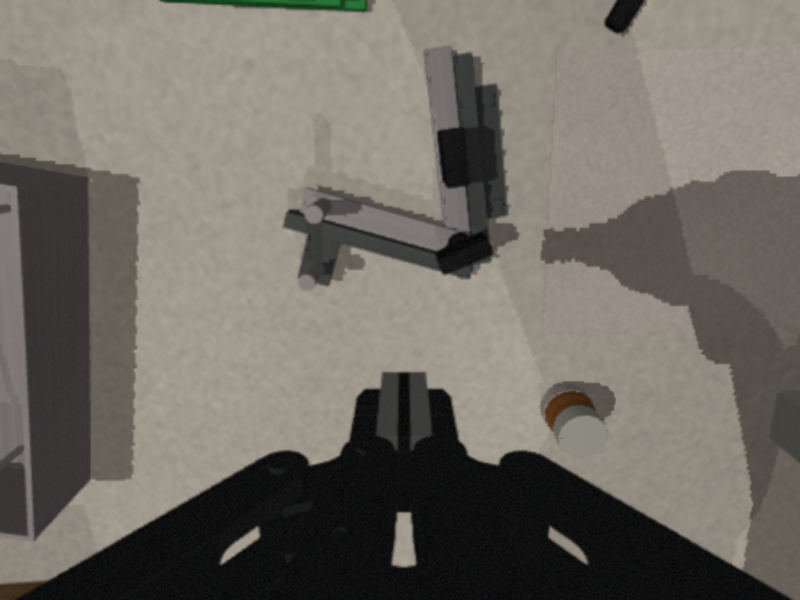

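View pics/o22.png

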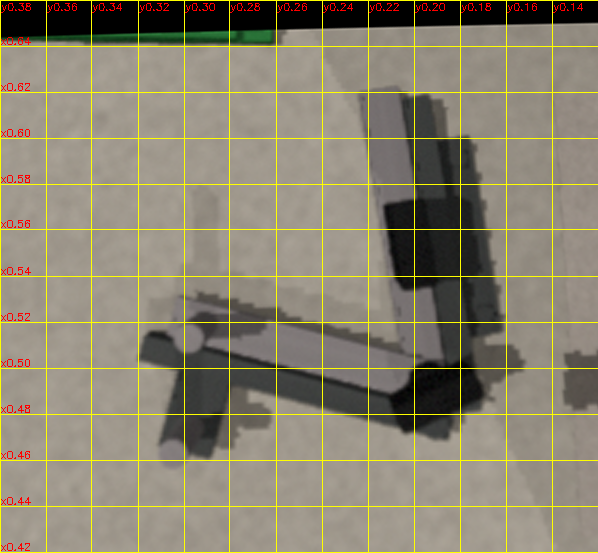

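Run:
```python
from h import *
import pickle
f=pickle.load(open("w22.pkl","rb"))
sp("c22",ortho(f,0.46,0.545,0.19,0.33,0.016,5700))
sp("d22",ortho(f,0.48,0.63,0.15,0.24,0.013,4000))
S=onz(f,np.array([[308,284],[315,213]])*.64,.056)[:,:2]; print(S)
r=S[0]-[.479,.1808]; print(np.hypot(*r), np.arctan2(r[1],r[0])-.1645-np.arctan2(.034,.11))
```

```text
[[0.47334637 0.29579291]
 [0.51989794 0.2898737 ]]
0.11513180857607823 1.155645711321587
```

View pics/c22.png

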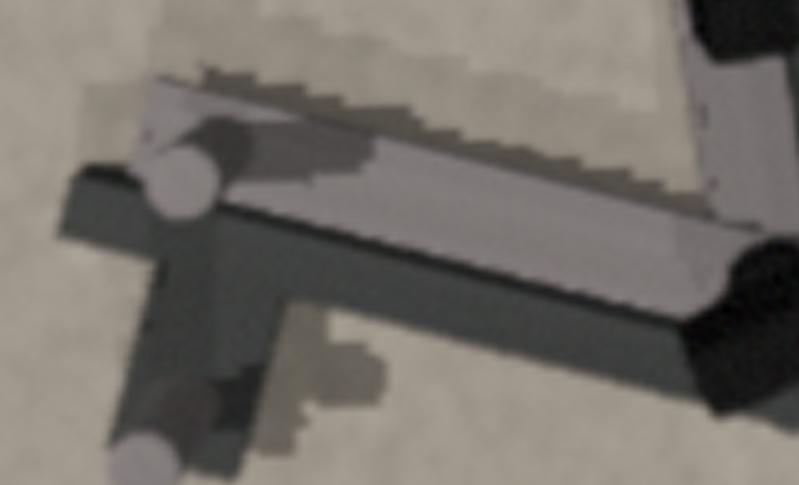

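View pics/d22.png

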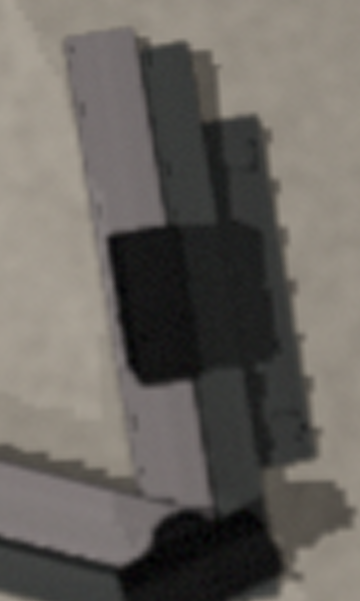

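Run:
```python
from h import *
print(bot.job_done(), bot.observe()["clock"])
```

```text
the job is handed in; nothing more can be done
the job is handed in; nothing more can be done
```

I set the bevel in the larger bolted corner, with its stock along the first rail and its blade swung against the second, and turned the lock knob to its stop. I then laid it in the new corner and swung the loose rail in by its stud until it lay along the blade. The job was handed in at about 26.5 s of the 70 s allowed. No verdict is reported.

**Final overhead check:**

| Check | Measured | Limit |
|---|---|---|
| Stock to bolted rail | about 0.005 rad | 0.06 rad |
| Blade to swinging rail | about 0.01 rad | 0.06 rad |
| Pivot to both inner faces (measured before the loose rail was swung in) | about 11 mm | 16 mm |
| Pivot to vertex (same measurement) | about 21 mm | 32 mm |
| Swinging rail angle | 1.156 rad, against 1.150 rad for the copied corner | – |
| Lock turn | about 1.31 rad of tool rotation, with the moment rising at the stop | 1.0 rad |

**Disagreements and gaps:**
- One rib fit taken just after locking, in that corner, was thrown off by shadow. It put the rib about 12 mm out; I discarded it because the picture showed the bevel flush.
- I felt no clear contact force between the loose rail and the blade, so a gap of up to about a millimetre may remain there.
- The calibration left a 1–2 mm uncertainty in the pivot position.
- I never saw or felt contact with any of the other things on the bench, but I did not measure their positions again at the end.

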